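Fit the loading coil and draw the antenna element to its band clip

ROBOT

A 6-joint arm with a two-finger parallel gripper is mounted at the origin on the work surface. World frame = base frame: x ahead of the robot, y to its left, z up, the work surface at z = 0. Lengths are in mm, angles in degrees, forces in N, time in s.
With the tool pointing down it reaches from about 350 to 850 mm from the base axis. Payload 8.1 kg.
Tool frame: the origin (TCP) lies on the mounting face of the last link; the fingertips stand 173 mm ahead of it and the grasp point (between the pads) lies 155 mm ahead of it; z points along the fingers, y is the direction in which the jaws open and shut (so a half turn about z gives the same grasp; the last joint's range is limited). The gripper opens to 85 mm and grips with 20 to 120 N. Pads are 22 mm wide; open, the fingers measure 114 mm over their backs; the gripper's body (76 mm by 85 mm) begins 54 mm behind the grasp point. The pads swing forward as they close: fully open they stand 13 mm farther back than shut.
Start: joints at [61.971, 7.471, 85.268, -0, 87.261, -4.893], TCP at [235.729, 551.759, 404.692] pointing down, gripper open.
Joint ranges: [-169.43, 169.43], [-51.17, 129.36], [1.28, 143.12], [-76.62, 256.62], [0, 156.53], [-152.29, 152.29]. Speed limits (degrees/s): [136.94, 136.94, 159.86, 180, 180, 180].

INTERFACE

Orientations are given as [roll, pitch, yaw] about the fixed x, y, z axes, in that order (R = Rz(yaw) Ry(pitch) Rx(roll)).
In Python, from bench import * gives the robot as it stands.
- The arm moves only by the shell command python3 -m jog 'ROWS' [FORCE]. ROWS is JSON, a list of rows, each an object of numbers: "tx", "ty", "tz": the shift along the tool's x, y, z as a fraction of full scale; "ax", "ay", "az": the turn, a rotation vector about the tool's x, y, z as a fraction of full scale; "hand": the opening, from 0 (shut) to 1 (fully open). A call has 1 to 5 rows; each row is the pose to reach, as a shift and turn from the pose commanded when the call began, along the tool's axes at that moment; what a row does not reach only later rows make up. Full scale, the value 1, is 150 mm for a shift and 45 degrees for a turn. A row lasts 1/12 s, in which the tool goes at most 41.7 mm and 7.16 degrees, less where a joint would pass 70% of its speed; a pose out of reach is approached as far as the arm can. A call with a number of a shift or a turn outside -1 to 1 is refused whole. A call with a gripper value outside its range is refused whole. The fingers move at their own pace and stop on an object; FORCE is the grip in N (left out, the last holds). Time passes only in rows, so rows that repeat a pose let the fingers close. It gives the time, the measured TCP pose, the force and the opening at its end, in the units of the state.
- sense(): the state, without advancing time (a new reading comes with each control period).
- snapshot(name): name is "scene" or "top" or "wrist"; returns a dict with "pixels" (480x640x3 uint8, red, green, blue), "z_map" (480x640 float32, mm along the optical axis (not along the pixel's ray), 0 where there is no reading), "intrinsics" (3x3 intrinsics, pixels), "R" (3x3) and "t" (3): a world point X has camera coordinates R X + t. Camera axes: x right, y down, z forward; pixel columns grow to the right and rows downward; lengths in mm; the calibration is good to about 2 mm. A picture is of the moment at which its call begins.
- hand_in(): hands the job in, once; it reports no verdict.
The state is a dict: "time": time; "joint_pos": joint angles; "qd": joint speeds; "joint_efforts": joint torques, N m; "tool_pos": TCP position; "tcp_rot": TCP orientation; "ft_force": force on the tool from outside, world axes, zero at the start; "wrist_torque": the same for the moment, N m; "finger_gap": finger opening in mm.
Only numpy, scipy, OpenCV 4.12 (cv2) and the standard library are available. Lean on these libraries where they do the work, as an engineer would, in place of code of your own. Each camera call takes 0.05 s, during which the arm holds its last target.

TASK

Set the bench antenna up for the red band: take the coil with the red ends out of the parts tray and push it right down onto the brass stud on the antenna's hub. Then squeeze the orange lock button in against the grip head at the end of the telescoping element, draw the element out until its orange pointer stands at the red clip on the scale, and finish still holding it there with the button squeezed in, because the spring pulls it back and the reading is taken while you hold. Leave the clip where it is set, the other coils and the core standing in the tray, and the handheld radio undisturbed.

Things in the scene. Friction and masses are not known exactly. Their poses are not given: they have to be found in the camera images.
- antenna: Bench antenna, fixed to the bench. Origin on the bench under the tubes' line; y runs along its aluminium rail, z up. Rail 80 mm wide (x), y -200 to +145 mm, top z 28 mm; white scale with 5 mm ticks along its +x edge, steel locking rack (top z 36 mm) along the middle. Black hub 60 x 60 mm at y +110 mm, top z 100 mm, bears the coil stud.
- tube_mouth (a point): Mouth of the 16 mm aluminium outer tube, level along antenna y at z = 72 mm, y -18 to +162 mm, held by the hub and by a black clamp 34 mm wide, 22 mm long, top z 88 mm, at y = -2 mm. The 11 mm steel inner tube (the telescoping element) slides out of it towards antenna -y, the grip head on its end.
- coil_seat (a point): Centre of the white insulating seat on the hub's top (antenna frame x 0, y +110, z 106 mm): the coil's underside rests here. From here the brass stud, 13 mm in diameter, rises 22 mm; its last 8 mm taper to a 6 mm tip.
- red_coil: The wanted loading coil: upright tube 36 mm in outer diameter (37 mm at the coloured ends), 55 mm tall, 20 mm through bore, red ends, ten copper turns on a white former, about 0.11 kg. Origin at the centre of its underside, z up its axis. Stands upright on the tray floor.
- blue_coil: Other coil, same size and shape, blue ends: stays in the tray.
- green_coil: Other coil, same size and shape, green ends: stays in the tray.
- toroid: Yellow ring core 42 mm across, 16 mm tall, lying flat in the tray: stays there. Origin at the centre of its underside.
- tray: Grey open parts tray, 200 x 200 mm outside, 25 mm tall, 4 mm walls and floor, fixed to the bench. Origin at the centre of its underside. The three coils and the core stand in it in a 2 x 2 pattern about 80 mm apart along its x and y axes; which is where varies.
- grip (a point): Centre of the grey grip head on the element's outer end, 75 mm above the bench. Head 30 mm wide (antenna x), 34 mm long (y), z 50 to 96 mm. Pinch it across antenna x: one finger on the ribbed -x side, one on the orange lock button on the +x side. Width with the button out 38 mm, in 32 mm. Fingers are clear of all parts beside the head above z = 45 mm.
- button_face (a point): Middle of the lock button's outer face (24 mm along antenna y, 28 mm tall, centred 75 mm above the bench). It faces antenna +x and is pressed towards -x.
- lock_button (a joint): How far the lock button is pressed, m: 0 out (locked), 0.006 fully in. Its spring needs about 4 N to start and 9 N fully in. The pawl leaves the rack at 0.003; when the button is let go the pawl drops into the next rack gap (one every 10 mm).
- element (a joint): How far the element is drawn out, m: 0 stowed and locked (play 1 mm), up to 0.130. It moves towards antenna -y. A return spring (2 to 4 N) draws it back in while the button is pressed; sliding friction about 1 N.
- pointer (a point): Tip of the orange pointer on the +x side of the element's saddle, over the scale. It moves with the grip head and has the head's antenna y (y = -40 mm when stowed).
- red_clip (a joint): Where the red clip is set on the scale, m: the element's reading at which the pointer stands at the clip's middle. The clip grips the rail; it is not to be moved.
- red_clip_mark (a point): Middle of the red clip (8 mm wide along antenna y, 9 mm tall above the rail's edge) at the pointer's height. Axes as the antenna's.
- blue_clip_mark (a point): Middle of the blue clip, same size, nearer the hub: marks another band, not wanted here.
- handheld: Black handheld radio lying flat on the bench beyond the antenna's -y end, 110 x 56 x 32 mm with a 70 mm stub antenna along its +x. Origin at the centre of the case's underside. Not to be disturbed.

How it is judged:
By the outcome, as a careful person would: the job done as asked, in the order asked, and still so for the second after the job is handed in, while the arm keeps its last pose, push and grip.
It also fails if it takes over 54 s, if anything falls off the work surface, if the arm or the gripper's body presses on something with over 40 N, if the wrist force passes 120 N, or if a joint passes its speed limit or range.

## Working session

There is one attempt and no reset: what is moved stays moved. The work goes in short steps, Python scripts to look and compute and a shell command to move; the robot and the scene stay as the last step left them, time stands still between calls to the robot, and variables do not carry over. Pictures are saved under pics/ and viewed, and the job is handed in when it is done.

```bash
ls; mkdir -p pics; python3 - <<'E'
from bench import *
import cv2, numpy as np
for n in ["scene","top"]:
    s=snapshot(n); cv2.imwrite(f"pics/{n}0.png",s["pixels"][:,:,::-1]); np.savez(f"{n}0.npz",**s)
    print(n,s["intrinsics"].tolist(),s["R"].round(3).tolist(),s["t"])
print(sense())
E
```

```text
pics
scene [[447.2505162075885, 0.0, 318.2096203137696], [0.0, 447.2505162075885, 241.04628867498923], [0.0, 0.0, 1.0]] [[0.632, 0.775, 0.014], [0.417, -0.325, -0.849], [-0.653, 0.543, -0.528]] [-334.3261897  -150.85661802 1423.32033748]
top [[475.3546635709086, 0.0, 325.7901891533289], [0.0, 475.3546635709086, 238.49592410499235], [0.0, 0.0, 1.0]] [[-0.079, -0.997, 0.003], [-0.975, 0.077, -0.208], [0.207, -0.02, -0.978]] [  5.72853211 550.97050157 911.35124414]
{'time': 0.1, 'joint_pos': array([ 6.19723548e+01,  7.51197780e+00,  8.53227051e+01,  1.06872210e-03,
        8.72621747e+01, -4.89371803e+00]), 'qd': array([ 0.021415  , -0.0572191 , -0.09559344, -0.0573784 , -0.03377786,
        0.04103882]), 'joint_efforts': array([ 1.38859552e-03, -5.70952034e+01, -5.01941264e+01, -1.59762812e-04,
        8.23139999e-03, -9.90066184e-06]), 'tool_pos': array([235.61541328, 551.58032553, 403.73981928]), 'tcp_rot': array([-1.79903587e+02, -9.32621579e-03,  1.56866013e+02]), 'ft_force': array([-0.28353716, -0.13695747,  0.27106563]), 'wrist_torque': array([ 0.05620935, -0.02447505, -0.00786839]), 'finger_gap': 85.28947621386992}
```

View pics/scene0.png

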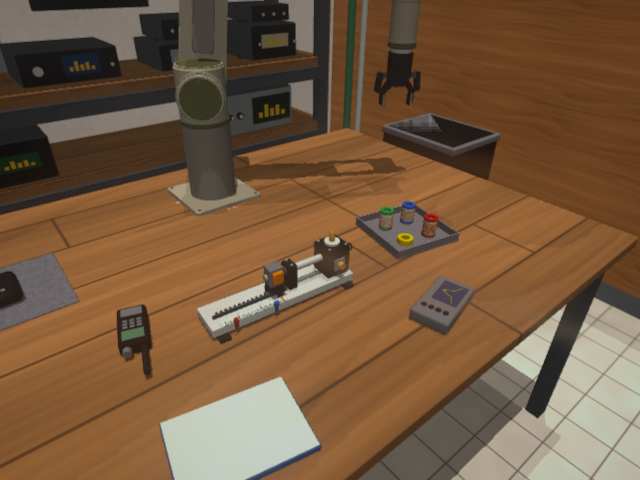

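View pics/top0.png

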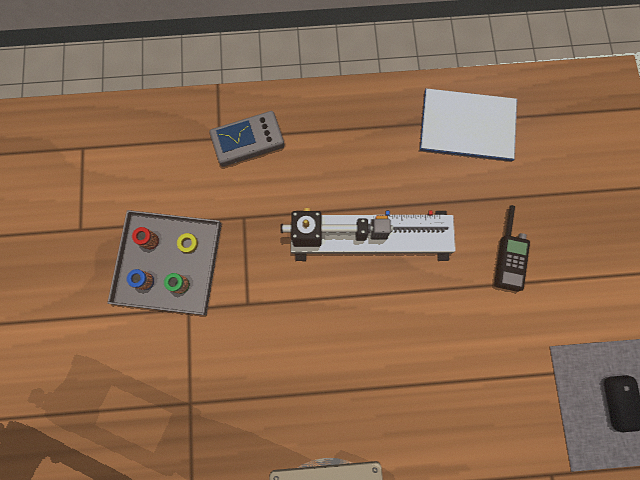

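The red coil is at top (142,236) and the stud/hub at (306,228). The grip head is at (382,229), the blue clip at (388,213) and the red clip at (431,213). Next I'll measure these.

```bash
cat > h.py <<'E'
import numpy as np, cv2
def W(s,u,v,z=None):
    K=s["intrinsics"];d=s["z_map"][int(round(v)),int(round(u))] if z is None else z
    c=np.array([(u-K[0,2])/K[0,0]*d,(v-K[1,2])/K[1,1]*d,d]); return s["R"].T@(c-s["t"])
def cloud(s):
    K=s["intrinsics"];z=s["z_map"].astype(float);v,u=np.mgrid[0:480,0:640]
    c=np.stack([(u-K[0,2])/K[0,0]*z,(v-K[1,2])/K[1,1]*z,z],-1)
    return (c-s["t"])@s["R"]
def atz(s,u,v,zw):
    K=s["intrinsics"];r=s["R"].T@np.array([(u-K[0,2])/K[0,0],(v-K[1,2])/K[1,1],1]);o=-s["R"].T@s["t"]
    return o+r*(zw-o[2])/r[2]
def proj(s,X):
    c=s["R"]@np.asarray(X,float)+s["t"];K=s["intrinsics"];p=K@c;return p[:2]/p[2]
E
python3 - <<'E'
from h import *
for n in ["top","scene"]:
    s=dict(np.load(n+"0.npz"));P=cloud(s);ok=s["z_map"]>0
    hsv=cv2.cvtColor(s["pixels"],cv2.COLOR_RGB2HSV);H,S,V=hsv[...,0].astype(int),hsv[...,1],hsv[...,2]
    dark=(S>150)&(V>100)
    for nm,m in dict(red=((H<4)|(H>176))&(S>180)&(V>90),org=(H>9)&(H<18)&(S>200)&(V>150),blue=(H>105)&(H<125)&dark,green=(H>50)&(H<80)&dark,yel=(H>24)&(H<33)&dark).items():
        m=m&ok&(P[...,2]>12)&(P[...,2]<140)&(P[...,0]<700)
        k,l,st,c=cv2.connectedComponentsWithStats(m.astype(np.uint8))
        for i in range(1,k):
            if st[i,4]<4: continue
            q=P[l==i];print(n,nm,st[i].tolist(),c[i].round(1),"mean",q.mean(0).round(1),"min",q.min(0).round(),"max",q.max(0).round())
    if n=="top":
        # hub top, rail top, tray top
        for nm,lo,hi in [("rail",24,31),("hub",96,103),("seat",103,140),("trayrim",22,28)]:
            m=ok&(P[...,2]>lo)&(P[...,2]<hi)&(P[...,0]<700)&(P[...,0]>300)
            k,l,st,c=cv2.connectedComponentsWithStats(m.astype(np.uint8))
            for i in range(1,k):
                if st[i,4]<25: continue
                q=P[l==i];print(nm,st[i].tolist(),q.mean(0).round(1),cv2.minAreaRect(q[:,:2].astype(np.float32)))
E
python3 - <<'E'
import cv2
a=cv2.imread('pics/top0.png')[195:275,270:470]; cv2.imwrite('pics/c1.png',cv2.resize(a,None,fx=4,fy=4,interpolation=cv2.INTER_CUBIC))
E
```

```text
top red [429, 211, 3, 4, 9] [430.1 212.4] mean [ 592.6 -261.6   38. ] min [ 589. -264.   36.] max [ 596. -259.   39.]
top red [133, 227, 17, 17, 162] [141.  235.2] mean [585.4 336.7  60.1] min [569. 320.  55.] max [603. 354.  64.]
top blue [386, 211, 3, 4, 12] [387.  212.5] mean [ 599.8 -171.1   37.2] min [ 596. -174.   35.] max [ 603. -169.   39.]
top blue [127, 269, 18, 18, 168] [135.7 277.9] mean [498.8 347.   60.3] min [482. 330.  56.] max [516. 365.  64.]
top yel [177, 233, 20, 19, 199] [186.4 242.1] mean [572.9 255.9  20.6] min [554. 237.  14.] max [593. 277.  26.]
rail [134, 211, 16, 3, 26] [644.8 349.9  25.9] ((644.8798828125, 348.9508056640625), (33.211246490478516, 3.5970027446746826), 79.66268157958984)
rail [151, 213, 23, 4, 37] [635.4 304.4  26.5] ((635.616943359375, 305.3775329589844), (48.61203384399414, 3.7865941524505615), 79.87782287597656)
rail [321, 215, 56, 11, 367] [595.7 -81.   28.5] ((592.454833984375, -89.48233032226562), (116.90071105957031, 22.680078506469727), 85.2405776977539)
rail [290, 214, 165, 39, 3023] [ 546.8 -179.2   28.6] ((559.4058837890625, -136
[... 4301 characters left out ...]
ene red [235, 318, 3, 3, 9] [236. 319.] mean [ 596.2 -262.5   36.5] min [ 591. -266.   35.] max [ 599. -259.   38.]
scene org [273, 271, 10, 6, 34] [277.4 273. ] mean [ 580.3 -151.3   88.2] min [ 575. -162.   86.] max [ 587. -141.   90.]
scene blue [403, 202, 12, 6, 47] [408.4 204.5] mean [502.7 346.5  57.5] min [486. 328.  49.] max [521. 365.  60.]
scene blue [275, 301, 4, 3, 9] [276.3 302.1] mean [ 602.8 -171.8   36.7] min [ 599. -175.   35.] max [ 608. -168.   39.]
scene green [381, 208, 13, 5, 38] [386.9 209.9] mean [489.4 273.1  58.4] min [473. 257.  51.] max [505. 288.  61.]
scene yel [398, 234, 15, 8, 78] [405.1 237.5] mean [576.4 255.8  18.8] min [556. 235.  13.] max [597. 276.  22.]
```

View pics/c1.png

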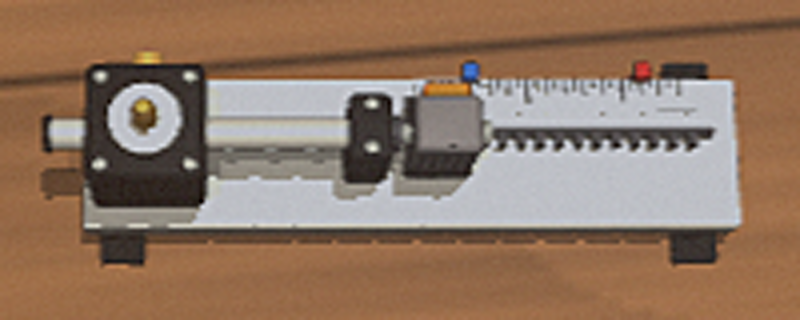

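```bash
cat >> h.py <<'E'
from scipy.spatial.transform import Rotation as Ro
def goal(g,yaw,off=155,rpy=None):
    """units for tool grasp point at g, pointing down with yaw; relative to measured pose"""
    from bench import sense
    s=sense();R0=Ro.from_euler('xyz',s["tcp_rot"],degrees=True)
    R1=Ro.from_euler('xyz',[180,0,yaw],degrees=True)
    p=np.array(g,float)-R1.apply([0,0,off])
    d=R0.inv().apply(p-s["tool_pos"])/150; a=(R0.inv()*R1).as_rotvec(degrees=True)/45
    print("t",d.round(3),"a",a.round(3),"grasp now",(s["tool_pos"]+R0.apply([0,0,off])).round(1),"rpy",s["tcp_rot"].round(2),"gap",round(s["finger_gap"],1),"F",s["ft_force"].round(1),"T",round(s["time"],2))
E
python3 -c "
from h import *
goal([587,337,200],120)"
```

```text
t [-2.716 -0.395  0.325] a [-0.002  0.     0.819] grasp now [235.5 551.4 248.7] rpy [-1.7990e+02 -1.0000e-02  1.5687e+02] gap 85.3 F [-0.3 -0.1  0.3] T 0.1
```

```bash
python3 -m jog '[{"tx":-0.27,"ty":-0.04,"az":0.15},{"tx":-0.54,"ty":-0.08,"az":0.3},{"tx":-0.8,"ty":-0.12,"az":0.45},{"tx":-1,"ty":-0.16,"az":0.6},{"tx":-1,"ty":-0.18,"az":0.75,"hand":0.75}]'
python3 -c "
from h import *
goal([587,337,200],120)"
```

```text
t [-2.716 -0.395  0.325] a [-0.002  0.     0.819] grasp now [235.5 551.4 248.7] rpy [-1.7990e+02 -1.0000e-02  1.5687e+02] gap 85.3 F [-0.3 -0.1  0.3] T 0.1invalid input at $[0]: expected keys tx, ty, tz, ax, ay, az, hand
```

```bash
python3 -m jog '[{"tx":-0.27,"ty":-0.04,"tz":0,"ax":0,"ay":0,"az":0.15,"hand":1},{"tx":-0.54,"ty":-0.08,"tz":0,"ax":0,"ay":0,"az":0.3,"hand":1},{"tx":-0.8,"ty":-0.12,"tz":0,"ax":0,"ay":0,"az":0.45,"hand":1},{"tx":-1,"ty":-0.16,"tz":0,"ax":0,"ay":0,"az":0.6,"hand":0.8},{"tx":-1,"ty":-0.18,"tz":0,"ax":0,"ay":0,"az":0.75,"hand":0.75}]'
python3 -c "
from h import *
goal([587,337,200],120)"
```

```text
time: 0.52
tool_pos: [367.3, 464.9, 404.0]
tcp_rot: [-180.0, 0.1, 122.5]
ft_force: [-1.0, 0.1, -0.8]
finger_gap: 64.6
t [-1.506  0.777  0.33 ] a [-0.     0.003  0.056] grasp now [367.5 464.6 249. ] rpy [-1.8000e+02  1.4000e-01  1.2252e+02] gap 64.6 F [-1.   0.1 -0.8] T 0.52
```

```bash
python3 -m jog '[{"tx":-0.25,"ty":0.12,"tz":0,"ax":0,"ay":0,"az":0.05,"hand":0.75},{"tx":-0.48,"ty":0.24,"tz":0,"ax":0,"ay":0,"az":0.05,"hand":0.75},{"tx":-0.72,"ty":0.36,"tz":0,"ax":0,"ay":0,"az":0.05,"hand":0.75},{"tx":-0.96,"ty":0.48,"tz":0,"ax":0,"ay":0,"az":0.05,"hand":0.75},{"tx":-1,"ty":0.6,"tz":0.1,"ax":0,"ay":0,"az":0.05,"hand":0.75}]'
python3 -c "
from h import *
goal([587,337,200],120)"
```

```text
time: 0.93
tool_pos: [524.7, 387.6, 392.8]
tcp_rot: [179.7, 0.1, 120.6]
ft_force: [0.7, 0.7, 0.9]
finger_gap: 64.0
t [-0.501  0.184  0.254] a [0.006 0.003 0.014] grasp now [525.5 387.7 237.8] rpy [1.7971e+02 1.3000e-01 1.2063e+02] gap 64.0 F [0.7 0.7 0.9] T 0.93
```

```bash
python3 -m jog '[{"tx":-0.25,"ty":0.09,"tz":0,"ax":0,"ay":0,"az":0,"hand":0.75},{"tx":-0.5,"ty":0.18,"tz":0,"ax":0,"ay":0,"az":0,"hand":0.75},{"tx":-0.5,"ty":0.18,"tz":0.25,"ax":0,"ay":0,"az":0,"hand":0.75},{"tx":-0.5,"ty":0.18,"tz":0.25,"ax":0,"ay":0,"az":0,"hand":0.75}]'
python3 -c "
from h import *
from bench import *
s=snapshot('wrist');np.savez('w0.npz',**s);cv2.imwrite('pics/w0.png',s['pixels'][:,:,::-1])
goal([587,337,200],120)
P=cloud(s);hsv=cv2.cvtColor(s['pixels'],cv2.COLOR_RGB2HSV)
H=hsv[...,0].astype(int)
for nm,m in dict(red=((H<6)|(H>174)),blue=(H>100)&(H<125),green=(H>50)&(H<80)).items():
  m=m&(hsv[...,1]>140)&(P[...,2]>52)&(P[...,2]<66)&(s['z_map']>0)
  q=P[m]
  if len(q)>30: print(nm,len(q),q.mean(0),q.min(0),q.max(0),cv2.minEnclosingCircle(q[:,:2].astype(np.float32)))
"
```

```text
time: 1.27
tool_pos: [582.4, 338.2, 344.9]
tcp_rot: [-179.5, -0.0, 120.7]
ft_force: [-0.7, 0.0, -2.5]
finger_gap: 64.0
t [-0.033  0.024 -0.054] a [-0.012 -0.001  0.017] grasp now [580.  338.8 191.9] rpy [-1.7946e+02 -6.0000e-02  1.2075e+02] gap 64.0 F [ 0.2  0.1 -0.3] T 1.32
red 1190 [583.89380805 338.6724981   57.77030834] [566.17239353 319.56493518  52.1596821 ] [602.10644428 355.98685392  60.25955484] ((584.3040161132812, 337.88787841796875), 18.344003677368164)
blue 1383 [498.2369863  348.43804457  57.92009119] [480.28447636 329.50750512  52.57954782] [516.08039343 365.95491324  60.31018875] ((498.3218078613281, 347.8157958984375), 18.34507942199707)
green 1224 [485.05657033 275.5120904   57.68595895] [467.17679297 256.30049511  52.02651175] [502.98431164 292.34123337  60.41481539] ((484.7192077636719, 274.2353515625), 18.395984649658203)
```

View pics/w0.png

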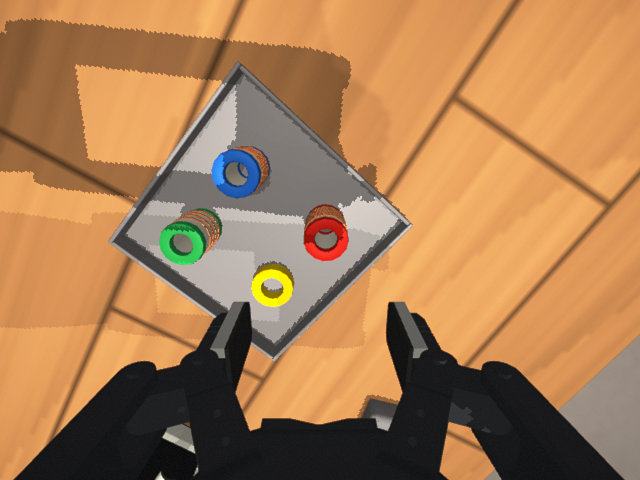

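The wrist view shows the red coil at (326,238), nearly centred between the fingers; four estimates agree to about 2 mm (585.5, 337.5). I'll descend next.

```bash
python3 -c "
from h import *
goal([585.5,337.5,43],120)"; python3 -m jog '[{"tx":-0.03,"ty":0.02,"tz":0.2,"ax":0,"ay":0,"az":0,"hand":0.75},{"tx":-0.03,"ty":0.02,"tz":0.4,"ax":0,"ay":0,"az":0,"hand":0.75},{"tx":-0.03,"ty":0.02,"tz":0.5,"ax":0,"ay":0,"az":0,"hand":0.75},{"tx":-0.03,"ty":0.02,"tz":0.6,"ax":0,"ay":0,"az":0,"hand":0.75},{"tx":-0.03,"ty":0.02,"tz":0.6,"ax":0,"ay":0,"az":0,"hand":0.75}]'
python3 -c "
from h import *
from bench import *
s=snapshot('wrist');np.savez('w1.npz',**s);cv2.imwrite('pics/w1.png',s['pixels'][:,:,::-1])
goal([585.5,337.5,43],120)
P=cloud(s);hsv=cv2.cvtColor(s['pixels'],cv2.COLOR_RGB2HSV)
H=hsv[...,0].astype(int)
for nm,m in dict(red=((H<6)|(H>174))).items():
  m=m&(hsv[...,1]>140)&(P[...,2]>52)&(P[...,2]<66)&(s['z_map']>0)
  q=P[m]
  if len(q)>30: print(nm,len(q),q.mean(0),q.min(0),q.max(0),cv2.minEnclosingCircle(q[:,:2].astype(np.float32)))
"
```

```text
t [-0.026  0.026  0.992] a [-0.012 -0.001  0.017] grasp now [580.  338.8 191.9] rpy [-1.7946e+02 -6.0000e-02  1.2075e+02] gap 64.0 F [ 0.2  0.1 -0.3] T 1.32
time: 1.73
tool_pos: [585.3, 338.9, 259.0]
tcp_rot: [-179.7, -0.0, 120.9]
ft_force: [-1.1, 0.1, -1.3]
finger_gap: 64.2
t [-0.008 -0.007  0.421] a [-0.004 -0.     0.02 ] grasp now [585.5 338.9 106.1] rpy [-1.7983e+02 -2.0000e-02  1.2092e+02] gap 64.2 F [-0.1  0.3  0.5] T 1.78
red 2420 [583.65016956 339.11970568  57.62641004] [566.07627403 319.83779475  52.03348545] [602.45787445 356.30692331  60.28911626] ((584.289794921875, 337.9347229003906), 18.57016944885254)
```

View pics/w1.png

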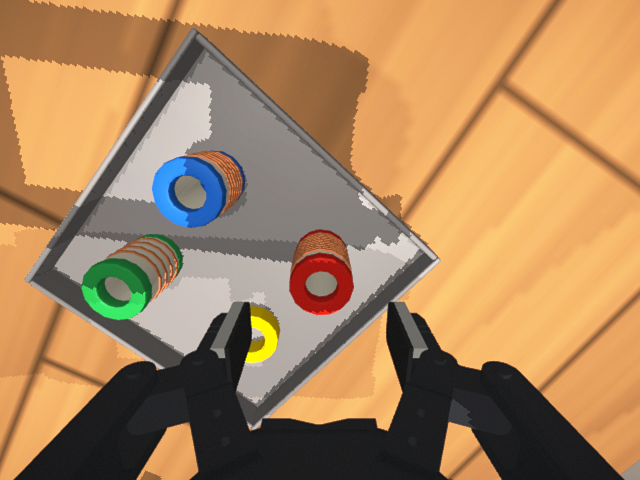

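The red coil is centred between the pads at (321,283). Straight down, then close.

```bash
python3 -m jog '[{"tx":-0.01,"ty":-0.007,"tz":0.2,"ax":0,"ay":0,"az":0.02,"hand":0.75},{"tx":-0.01,"ty":-0.007,"tz":0.35,"ax":0,"ay":0,"az":0.02,"hand":0.75},{"tx":-0.01,"ty":-0.007,"tz":0.42,"ax":0,"ay":0,"az":0.02,"hand":0.75},{"tx":-0.01,"ty":-0.007,"tz":0.42,"ax":0,"ay":0,"az":0.02,"hand":0.75},{"tx":-0.01,"ty":-0.007,"tz":0.42,"ax":0,"ay":0,"az":0.02,"hand":0.75}]'
python3 -m jog '[{"tx":0,"ty":0,"tz":0,"ax":0,"ay":0,"az":0,"hand":0.3},{"tx":0,"ty":0,"tz":0,"ax":0,"ay":0,"az":0,"hand":0.3},{"tx":0,"ty":0,"tz":0,"ax":0,"ay":0,"az":0,"hand":0.3},{"tx":0,"ty":0,"tz":0,"ax":0,"ay":0,"az":0,"hand":0.3},{"tx":0,"ty":0,"tz":0,"ax":0,"ay":0,"az":0,"hand":0.3}]' 30
python3 -c "
from h import *
goal([584.7,337.8,43],120)"
```

```text
time: 2.2
tool_pos: [587.0, 337.2, 200.4]
tcp_rot: [180.0, 0.0, 120.0]
ft_force: [1.3, 0.8, 0.3]
finger_gap: 63.9
time: 2.62
tool_pos: [587.7, 337.3, 201.9]
tcp_rot: [179.8, 0.0, 120.0]
ft_force: [-1.6, -0.3, 7.1]
finger_gap: 36.4
t [ 0.013 -0.016  0.026] a [ 0.005  0.    -0.001] grasp now [588.2 337.6  46.9] rpy [1.7979e+02 1.0000e-02 1.1997e+02] gap 36.4 F [-1.6 -0.3  7.1] T 2.62
```

```bash
python3 -m jog '[{"tx":0,"ty":0,"tz":-0.1,"ax":0,"ay":0,"az":0,"hand":0.3},{"tx":0,"ty":0,"tz":-0.3,"ax":0,"ay":0,"az":0,"hand":0.3},{"tx":0,"ty":0,"tz":-0.55,"ax":0,"ay":0,"az":0,"hand":0.3},{"tx":0,"ty":0,"tz":-0.8,"ax":0,"ay":0,"az":0,"hand":0.3},{"tx":0,"ty":0,"tz":-1,"ax":0,"ay":0,"az":0,"hand":0.3}]'
python3 -c "
from h import *
goal([571,1,205],100)
from bench import *
s=snapshot('scene');cv2.imwrite('pics/s1.png',s['pixels'][:,:,::-1])
"
```

```text
time: 3.03
tool_pos: [586.9, 336.9, 354.2]
tcp_rot: [179.8, 0.0, 120.0]
ft_force: [0.6, 0.1, -0.8]
finger_gap: 36.0
t [-1.887 -1.21  -0.042] a [ 0.005 -0.     0.444] grasp now [587.4 337.1 199.2] rpy [1.7979e+02 2.0000e-02 1.1996e+02] gap 36.0 F [ 0.6  0.1 -0.8] T 3.03
```

View pics/s1.png

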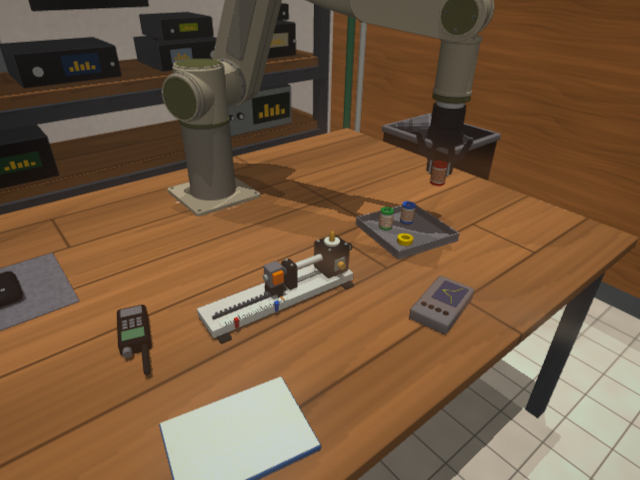

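```bash
python3 -m jog '[{"tx":-0.2,"ty":-0.13,"tz":-0.04,"ax":0,"ay":0,"az":0.1,"hand":0.3},{"tx":-0.4,"ty":-0.26,"tz":-0.04,"ax":0,"ay":0,"az":0.2,"hand":0.3},{"tx":-0.6,"ty":-0.39,"tz":-0.04,"ax":0,"ay":0,"az":0.3,"hand":0.3},{"tx":-0.8,"ty":-0.52,"tz":-0.04,"ax":0,"ay":0,"az":0.4,"hand":0.3},{"tx":-1,"ty":-0.64,"tz":-0.04,"ax":0,"ay":0,"az":0.44,"hand":0.3}]'
python3 -c "
from h import *
goal([571,1,205],100)
"
```

```text
time: 3.5
tool_pos: [578.0, 157.4, 356.6]
tcp_rot: [179.9, 0.0, 99.9]
ft_force: [0.1, -0.9, -0.6]
finger_gap: 36.2
t [-1.019 -0.225 -0.023] a [ 0.002  0.    -0.002] grasp now [578.2 157.5 201.6] rpy [179.93   0.    99.92] gap 36.2 F [ 0.1 -0.9 -0.6] T 3.5
```

```bash
python3 -m jog '[{"tx":-0.22,"ty":-0.06,"tz":0,"ax":0,"ay":0,"az":0,"hand":0.3},{"tx":-0.45,"ty":-0.12,"tz":0,"ax":0,"ay":0,"az":0,"hand":0.3},{"tx":-0.6,"ty":-0.16,"tz":0,"ax":0,"ay":0,"az":0,"hand":0.3},{"tx":-0.6,"ty":-0.16,"tz":0,"ax":0,"ay":0,"az":0,"hand":0.3},{"tx":-0.6,"ty":-0.16,"tz":0,"ax":0,"ay":0,"az":0,"hand":0.3}]'
python3 -c "
from h import *
goal([571,1,205],100)
from bench import *
for n in ['wrist','scene','top']:
  s=snapshot(n);np.savez(n+'2.npz',**s);cv2.imwrite('pics/'+n+'2.png',s['pixels'][:,:,::-1])
"
```

```text
time: 3.92
tool_pos: [570.8, 64.8, 356.5]
tcp_rot: [179.9, 0.0, 100.0]
ft_force: [0.3, -0.5, -0.8]
finger_gap: 35.9
t [-0.419 -0.072 -0.024] a [0.002 0.    0.   ] grasp now [571.   64.8 201.5] rpy [179.92   0.   100.01] gap 35.9 F [ 0.3 -0.5 -0.8] T 3.92
```

View pics/wrist2.png

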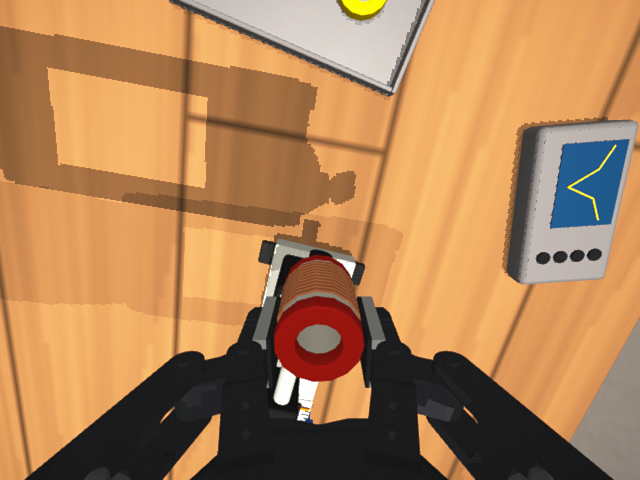

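View pics/scene2.png

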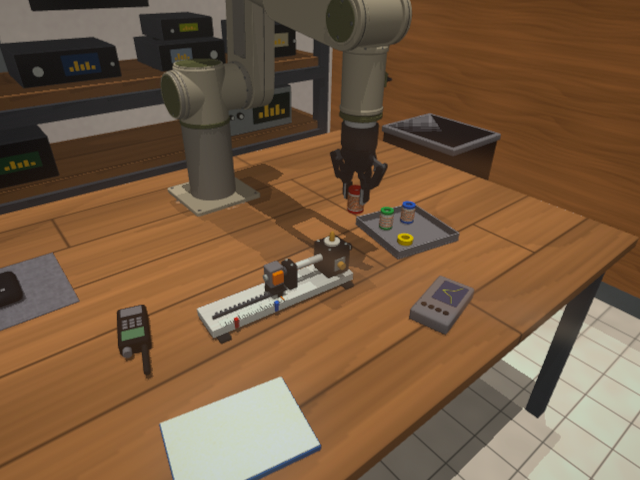

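View pics/top2.png

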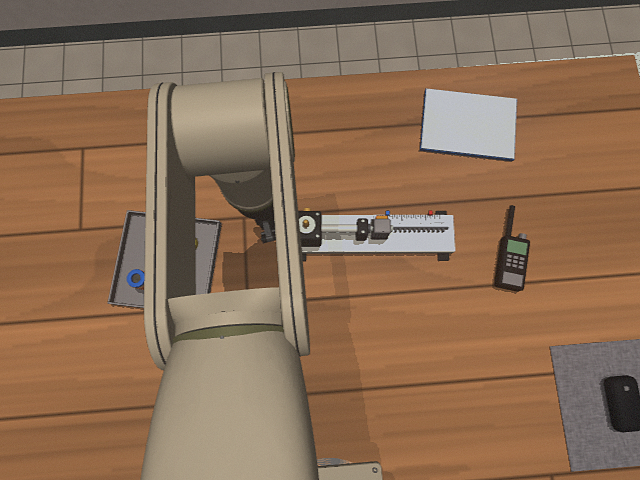

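Held coil: in the wrist view at (320,340), upright; in the scene at (355,198). Now I'll measure coil-in-hand and the stud precisely.

```bash
python3 -c "
from h import *
s=dict(np.load('wrist2.npz'));P=cloud(s);hsv=cv2.cvtColor(s['pixels'],cv2.COLOR_RGB2HSV);H=hsv[...,0].astype(int)
m=((H<6)|(H>174))&(hsv[...,1]>140)&(s['z_map']>0)&(P[...,2]>150)
m[:, :]&=True
q=P[m];zt=np.percentile(q[:,2],[2,50,90,98]);print('coil z',zt)
t=q[q[:,2]>zt[2]-2.5];print('top ring',t.mean(0),cv2.minEnclosingCircle(t[:,:2].astype(np.float32)))
a=q; print('x/y range',np.percentile(a,[1,99],axis=0))
for n in ['top','scene']:
  s=dict(np.load(n+'0.npz'));P=cloud(s);px=s['pixels'].astype(int)
  c=proj(s,[571,1,106]);print(n,'pred',c)
  hsv=cv2.cvtColor(s['pixels'],cv2.COLOR_RGB2HSV)
  v,u=np.mgrid[0:480,0:640]
  near=(np.hypot(u-c[0],v-c[1])<16)&(P[...,2]>102)
  w=near&(hsv[...,1]<60)&(hsv[...,2]>120)&(P[...,2]<112)
  br=near&(hsv[...,1]>110)
  for nm,mm in (('white',w),('brass',br)):
    if mm.sum()<3: continue
    q=P[mm];print(nm,mm.sum(),q.mean(0).round(1),'uv',u[mm].min(),u[mm].max(),v[mm].min(),v[mm].max(),cv2.minEnclosingCircle(q[:,:2].astype(np.float32)),q[:,2].max(), 'top pix', [(u[mm][i],v[mm][i],q[i].round(1).tolist()) for i in np.argsort(-q[:,2])[:4]])
"
python3 - <<'E'
import cv2,numpy as np
a=cv2.imread('pics/scene0.png')[220:300,290:390];b=cv2.imread('pics/top0.png')[200:260,270:345]
cv2.imwrite('pics/c2.png',np.hstack([cv2.resize(a,(400,320),interpolation=2),cv2.resize(b,(400,320),interpolation=2)]))
E
```

```text
coil z [162.41392301 212.32227753 213.19114372 213.66959885]
top ring [569.28401746  67.69093559 212.51617982] ((569.7416381835938, 66.4073715209961), 18.699853897094727)
x/y range [[552.06798545  50.14624463 161.18212597]
 [586.51453558  84.3355805  213.8141243 ]]
top pred [305.2423795  224.21720316]
white 216 [571.    0.7 106.9] uv 294 317 213 236 ((572.063232421875, 1.584482192993164), 30.978717803955078) 111.52618732215595 top pix [(np.int64(307), np.int64(230), [557.9, -1.7, 111.5]), (np.int64(304), np.int64(218), [582.4, 2.4, 110.8]), (np.int64(311), np.int64(225), [567.4, -10.1, 110.8]), (np.int64(313), np.int64(222), [573.1, -14.4, 110.6])]
brass 37 [ 5.638e+02 -4.000e-01  1.460e+02] uv 291 308 215 227 ((469.87432861328125, -8.210454940795898), 120.91722869873047) 1005.8493812923705 top pix [(np.int64(291), np.int64(223), [349.4, -18.6, 1005.8]), (np.int64(305), np.int64(221), [571.4, 0.5, 130.1]), (np.int64(306), np.int64(222), [569.3, -1.3, 129.9]), (np.int64(306), np.int64(221), [571.3, -1.4, 129.8])]
scene pred [331.18946561 239.70997674]
white 81 [576.8  -2.1 105.4] uv 324 339 237 245 ((575.0775146484375, 0.5241357684135437), 19.452608108520508) 107.85245092163392 top pix [(np.int64(328), np.int64(240), [569.8, -7.4, 107.9]), (np.int64(328), np.int64(238), [562.4, -1.0, 107.1]), (np.int64(330), np.int64(242), [577.9, -8.4, 107.0]), (np.int64(338), np.int64(239), [579.3, 13.9, 107.0])]
brass 40 [591.7 -15.8 131.7] uv 330 342 232 240 ((886.734130859375, -282.0311279296875), 423.0157775878906) 628.8031651171402 top pix [(np.int64(342), np.int64(237), [1203.7, -562.1, 628.8]), (np.int64(331), np.int64(232), [574.3, -3.3, 129.1]), (np.int64(333), np.int64(232), [576.6, 0.6, 128.7]), (np.int64(331), np.int64(233), [575.9, -4.6, 127.7])]
```

View pics/c2.png

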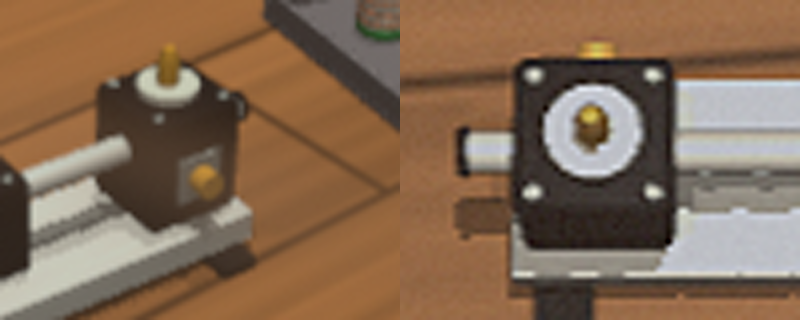

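```bash
python3 -c "
from h import *
goal([571.6,0,184],100)
"
python3 -m jog '[{"tx":-0.22,"ty":-0.04,"tz":0,"ax":0,"ay":0,"az":0,"hand":0.3},{"tx":-0.42,"ty":-0.07,"tz":0,"ax":0,"ay":0,"az":0,"hand":0.3},{"tx":-0.425,"ty":-0.07,"tz":0.06,"ax":0,"ay":0,"az":0,"hand":0.3},{"tx":-0.425,"ty":-0.07,"tz":0.11,"ax":0,"ay":0,"az":0,"hand":0.3},{"tx":-0.425,"ty":-0.07,"tz":0.11,"ax":0,"ay":0,"az":0,"hand":0.3}]'
python3 -c "
from h import *
goal([571.6,0,184],100)
from bench import *
for n in ['scene','top']:
  s=snapshot(n);np.savez(n+'3.npz',**s);cv2.imwrite('pics/'+n+'3.png',s['pixels'][:,:,::-1])
goal([571.6,0,184],100)
a=cv2.imread('pics/scene3.png')[150:310,250:410];cv2.imwrite('pics/c3.png',cv2.resize(a,(600,600),interpolation=2))
"
```

```text
t [-0.441 -0.074  0.112] a [ 0.001 -0.     0.005] grasp now [571.   67.1 200.8] rpy [ 1.7996e+02 -2.0000e-02  1.0021e+02] gap 36.1 F [ 0.7 -0.6 -2.3] T 4.07
time: 4.48
tool_pos: [571.2, 2.6, 336.5]
tcp_rot: [-179.8, -0.1, 100.2]
ft_force: [-0.6, -0.1, -1.0]
finger_gap: 35.8
t [-0.017 -0.    -0.017] a [-0.004 -0.002  0.004] grasp now [570.7   2.7 181.5] rpy [-1.7983e+02 -8.0000e-02  1.0020e+02] gap 35.8 F [-0.6 -0.1 -1. ] T 4.48
t [-0.019 -0.003 -0.007] a [-0.002 -0.001  0.006] grasp now [571.2   3.  182.9] rpy [-1.7991e+02 -5.0000e-02  1.0025e+02] gap 36.2 F [ 0.2  0.8 -0. ] T 4.58
```

View pics/c3.png

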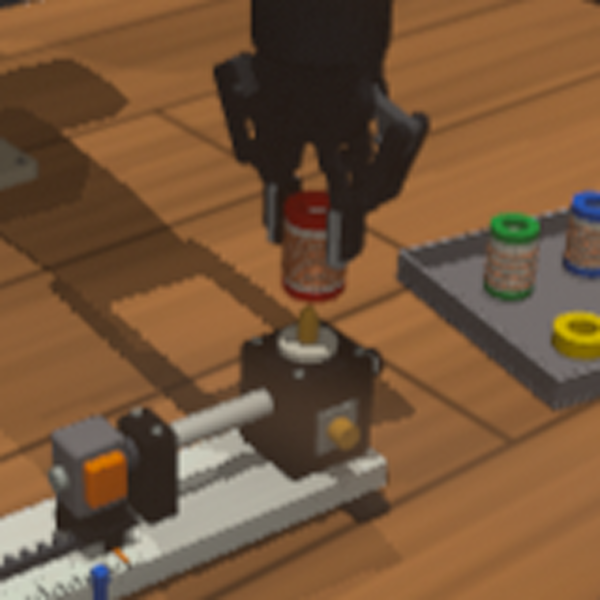

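View pics/top3.png

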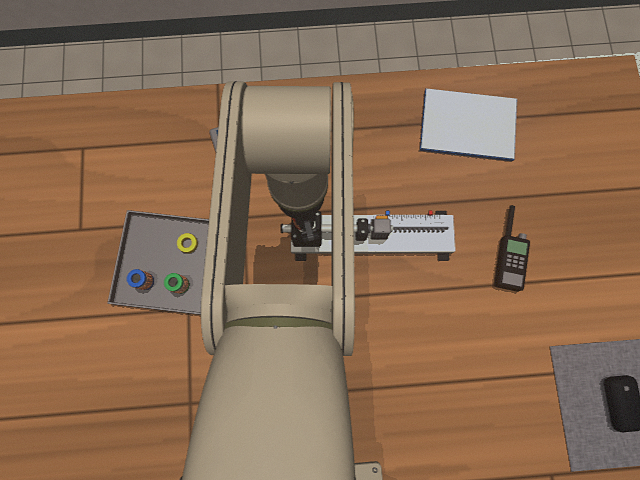

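```bash
python3 -c "
from h import *
s=dict(np.load('scene3.npz'));P=cloud(s);hsv=cv2.cvtColor(s['pixels'],cv2.COLOR_RGB2HSV);H=hsv[...,0].astype(int)
v,u=np.mgrid[0:480,0:640]
print('d px/mm x,y', proj(s,[572,1,130])-proj(s,[571,1,130]),proj(s,[571,2,130])-proj(s,[571,1,130]))
print('vertical', [proj(s,[571,1,z]).round(2) for z in (106,128,138,193)])
R=((H<6)|(H>174))&(hsv[...,1]>110)&(abs(u-334)<12)&(v>195)&(v<235)&(P[...,2]>120)
for r in range(198,234):
  c=u[r][R[r]]
  if len(c): print(r,c.min(),c.max(),c.mean().round(1),P[r][R[r]].mean(0).round(1))
print('white/brass')
for r in range(228,248):
  b=(abs(u[r]-333)<12)&(P[r,:,2]>103)&(P[r,:,2]<136)&(~R[r]); c=u[r][b&(hsv[r,:,1]>110)&(hsv[r,:,2]>70)]; w=u[r][b&(hsv[r,:,1]<90)&(hsv[r,:,2]>120)]
  print(r,'brass',c.tolist(),'white',(w.min(),w.max()) if len(w) else '')
a=s['pixels'][195:250,310:360,::-1];cv2.imwrite('pics/c4.png',cv2.resize(a,(500,550),interpolation=0))
"
```

```text
d px/mm x,y [0.29683645 0.18298847] [ 0.34523407 -0.14187519]
vertical [array([331.19, 239.71]), array([331.49, 231.2 ]), array([331.62, 227.27]), array([332.4 , 204.84])]
201 328 334 330.8 [556.9   8.5 194.1]
202 327 337 332.0 [561.1   8.4 193.5]
203 327 337 332.0 [564.2   5.7 193.1]
204 326 337 331.5 [564.9   3.8 191.6]
205 326 337 331.3 [623.9 -48.1 229.7]
206 326 337 330.0 [569.4  -4.2 191.2]
207 326 336 331.0 [576.5  -7.7 192.9]
208 326 336 331.0 [578.8  -9.6 192.1]
209 327 336 331.5 [580.8  -9.9 190.6]
210 329 336 332.5 [583.1  -9.  188.9]
226 326 327 326.5 [570.2 -13.2 145.8]
227 327 340 333.5 [581.7  -3.1 145. ]
228 328 339 333.5 [584.6  -5.6 144.8]
229 330 337 333.5 [585.2  -6.1 142.7]
white/brass
228 brass [] white 
229 brass [] white 
230 brass [] white 
231 brass [] white 
232 brass [331, 332, 333] white 
233 brass [331, 332, 333, 334] white 
234 brass [330, 331, 332, 333, 334] white 
235 brass [330, 331, 332, 333, 334] white 
236 brass [330, 331, 332, 333, 334] white 
237 brass [329, 330, 331, 332, 333, 334] white 
238 brass [329, 330, 331, 332, 333, 334] white 
239 brass [329, 330, 331, 332, 333, 334] white 
240 brass [330, 331, 332, 333, 334] white (np.int64(325), np.int64(325))
241 brass [331, 332, 333] white (np.int64(325), np.int64(329))
242 brass [] white (np.int64(325), np.int64(336))
243 brass [] white (np.int64(326), np.int64(337))
244 brass [] white (np.int64(327), np.int64(337))
245 brass [] white (np.int64(331), np.int64(334))
246 brass [] white 
247 brass [] white
```

View pics/c4.png

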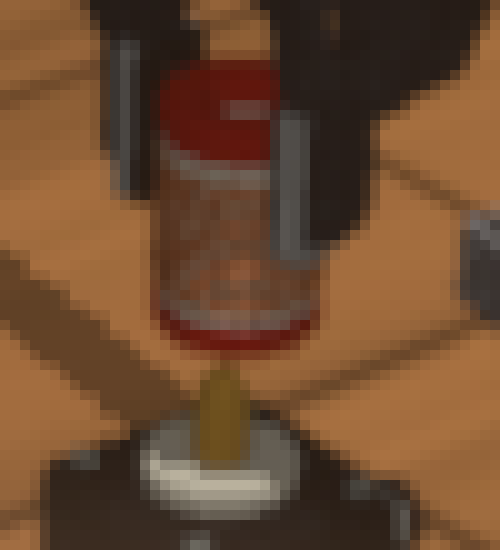

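Scene comparison: coil bottom centre is at column 333.6, the stud at 332, and the coil sits a little far from the camera. So shift by about −4.5 mm in y and +1 in x, which agrees with the absolute estimate.

```bash
python3 -c "
from h import *
goal([572,-1.8,178],100)
"
python3 -m jog '[{"tx":-0.032,"ty":0,"tz":0.02,"ax":0,"ay":0,"az":0,"hand":0.3},{"tx":-0.032,"ty":0,"tz":0.035,"ax":0,"ay":0,"az":0,"hand":0.3},{"tx":-0.032,"ty":0,"tz":0.035,"ax":0,"ay":0,"az":0,"hand":0.3},{"tx":-0.032,"ty":0,"tz":0.035,"ax":0,"ay":0,"az":0,"hand":0.3},{"tx":-0.032,"ty":0,"tz":0.035,"ax":0,"ay":0,"az":0,"hand":0.3}]'
python3 -c "
from h import *
from bench import *
goal([572,-1.8,178],100)
s=snapshot('scene');np.savez('scene4.npz',**s)
a=s['pixels'][195:250,310:360,::-1];cv2.imwrite('pics/c5.png',cv2.resize(a,(500,550),interpolation=0))
goal([572,-1.8,178],100)
"
```

```text
t [-0.032 -0.002  0.033] a [-0.002 -0.001  0.006] grasp now [571.2   3.  182.9] rpy [-1.7991e+02 -5.0000e-02  1.0025e+02] gap 36.2 F [ 0.2  0.8 -0. ] T 4.58
time: 5.0
tool_pos: [572.6, -3.0, 333.6]
tcp_rot: [180.0, -0.0, 100.2]
ft_force: [0.5, 0.0, 0.4]
finger_gap: 35.6
t [ 0.009 -0.002  0.004] a [ 0.    -0.     0.004] grasp now [572.6  -3.  178.6] rpy [179.99  -0.   100.17] gap 35.6 F [0.5 0.  0.4] T 5.0
t [ 0.009 -0.003  0.004] a [0.    0.    0.004] grasp now [572.7  -3.1 178.6] rpy [179.98   0.   100.17] gap 35.9 F [-0.5  0.3 -1.1] T 5.05
```

View pics/c5.png

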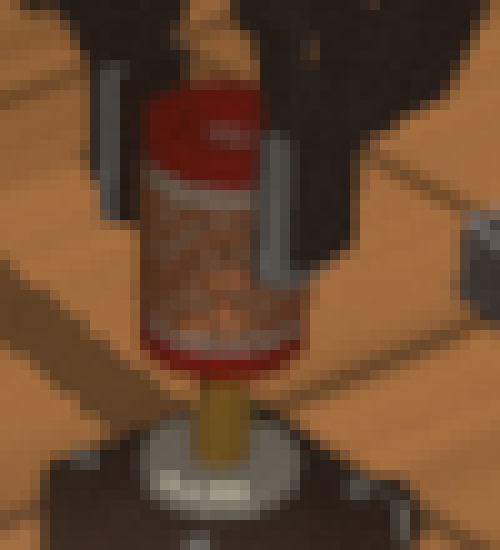

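```bash
python3 -c "
from h import *
s=dict(np.load('scene4.npz'));P=cloud(s)
h=np.array([-.769,.639,0]);l=np.array([.639,.769,0])
for r in list(range(212,246)):
  print(r,[(u,round(P[r,u]@h,1),round(P[r,u]@l,1),round(P[r,u][2])) for u in (331,332,333)])
print('target stud', np.array([571.5,.8,0])@h)
"
```

```text
212 [(331, np.float64(-461.7), np.float64(362.4), 188), (332, np.float64(-464.4), np.float64(364.4), 190), (333, np.float64(-459.2), np.float64(366.7), 187)]
213 [(331, np.float64(-460.4), np.float64(362.6), 185), (332, np.float64(-461.3), np.float64(364.6), 186), (333, np.float64(-460.4), np.float64(366.7), 185)]
214 [(331, np.float64(-459.0), np.float64(362.7), 182), (332, np.float64(-459.9), np.float64(364.7), 183), (333, np.float64(-457.6), np.float64(366.9), 181)]
215 [(331, np.float64(-458.3), np.float64(362.8), 179), (332, np.float64(-460.0), np.float64(364.8), 180), (333, np.float64(-459.4), np.float64(366.9), 180)]
216 [(331, np.float64(-460.1), np.float64(362.8), 178), (332, np.float64(-459.9), np.float64(364.9), 178), (333, np.float64(-460.8), np.float64(366.9), 178)]
217 [(331, np.float64(-458.8), np.float64(362.9), 175), (332, np.float64(-459.0), np.float64(365.0), 175), (333, np.float64(-459.2), np.float64(367.1), 175)]
218 [(331, np.float64(-459.8), np.float64(362.9), 173), (332, np.float64(-462.4), np.float64(364.9), 174), (333, np.float64(-462.2), np.float64(367.0), 
[... 3593 characters left out ...]
, np.float64(-447.6), np.float64(369.4), 108)]
242 [(331, np.float64(-447.1), np.float64(365.1), 105), (332, np.float64(-448.9), np.float64(367.2), 107), (333, np.float64(-451.6), np.float64(369.3), 108)]
243 [(331, np.float64(-452.4), np.float64(365.0), 106), (332, np.float64(-452.8), np.float64(367.2), 106), (333, np.float64(-448.4), np.float64(369.6), 104)]
244 [(331, np.float64(-451.5), np.float64(365.1), 103), (332, np.float64(-458.3), np.float64(367.1), 107), (333, np.float64(-456.0), np.float64(369.3), 106)]
245 [(331, np.float64(-456.0), np.float64(365.0), 103), (332, np.float64(-458.0), np.float64(367.2), 104), (333, np.float64(-461.6), np.float64(369.2), 107)]
target stud -438.9723
```

Depth comparison: coil axis at −442 along the viewing direction and stud at −440.2, with columns equal. That fits within the 3.5 mm clearance after a 1.5 mm nudge. Now lowering.

```bash

python3 -m jog '[{"tx":0.007,"ty":-0.007,"tz":0.0,"ax":0,"ay":0,"az":0,"hand":0.3},{"tx":0.007,"ty":-0.007,"tz":0.03,"ax":0,"ay":0,"az":0,"hand":0.3},{"tx":0.007,"ty":-0.007,"tz":0.06,"ax":0,"ay":0,"az":0,"hand":0.3},{"tx":0.007,"ty":-0.007,"tz":0.08,"ax":0,"ay":0,"az":0,"hand":0.3},{"tx":0.007,"ty":-0.007,"tz":0.08,"ax":0,"ay":0,"az":0,"hand":0.3}]'
python3 -m jog '[{"tx":0,"ty":0,"tz":0.02,"ax":0,"ay":0,"az":0,"hand":0.3},{"tx":0,"ty":0,"tz":0.04,"ax":0,"ay":0,"az":0,"hand":0.3},{"tx":0,"ty":0,"tz":0.04,"ax":0,"ay":0,"az":0,"hand":0.3}]'
python3 -c "
from h import *
goal([572,-1.8,150],100)"
```

```text
time: 5.47
tool_pos: [570.9, -2.3, 320.1]
tcp_rot: [-179.9, -0.0, 100.2]
ft_force: [-0.5, 0.3, -0.8]
finger_gap: 35.9
time: 5.72
tool_pos: [571.1, -2.4, 314.6]
tcp_rot: [-179.9, -0.0, 100.2]
ft_force: [0.1, -0.0, -2.3]
finger_gap: 35.9
t [0.003 0.006 0.064] a [-0.001 -0.     0.004] grasp now [571.   -2.3 159.6] rpy [-1.7994e+02 -2.0000e-02  1.0016e+02] gap 35.9 F [ 0.1 -0.  -2.3] T 5.72
```

```bash

python3 -m jog '[{"tx":0,"ty":0,"tz":0.02,"ax":0,"ay":0,"az":0,"hand":0.3},{"tx":0,"ty":0,"tz":0.04,"ax":0,"ay":0,"az":0,"hand":0.3},{"tx":0,"ty":0,"tz":0.05,"ax":0,"ay":0,"az":0,"hand":0.3},{"tx":0,"ty":0,"tz":0.05,"ax":0,"ay":0,"az":0,"hand":0.3}]'
python3 -m jog '[{"tx":0,"ty":0,"tz":0.007,"ax":0,"ay":0,"az":0,"hand":0.3},{"tx":0,"ty":0,"tz":0.014,"ax":0,"ay":0,"az":0,"hand":0.3},{"tx":0,"ty":0,"tz":0.014,"ax":0,"ay":0,"az":0,"hand":0.3}]'
python3 -c "
from h import *
goal([572,-1.8,150],100)"
```

```text
time: 6.05
tool_pos: [571.1, -2.3, 307.3]
tcp_rot: [-180.0, -0.0, 100.2]
ft_force: [-1.1, 0.0, -1.2]
finger_gap: 36.0
time: 6.3
tool_pos: [571.3, -2.3, 305.7]
tcp_rot: [-180.0, -0.0, 100.2]
ft_force: [-0.2, -0.1, -0.6]
finger_gap: 35.7
t [0.003 0.005 0.005] a [-0.    -0.     0.004] grasp now [571.3  -2.3 150.7] rpy [-179.99   -0.    100.17] gap 35.7 F [-0.2 -0.1 -0.6] T 6.3
```

```bash

python3 -m jog '[{"tx":0,"ty":0,"tz":0.012,"ax":0,"ay":0,"az":0,"hand":0.3},{"tx":0,"ty":0,"tz":0.02,"ax":0,"ay":0,"az":0,"hand":0.3},{"tx":0,"ty":0,"tz":0.02,"ax":0,"ay":0,"az":0,"hand":0.3}]'
python3 -c "
from h import *
from bench import *
goal([572,-1.8,150],100)
s=snapshot('scene')
a=s['pixels'][205:260,310:360,::-1];cv2.imwrite('pics/c6.png',cv2.resize(a,(500,550),interpolation=0))
"
```

```text
time: 6.55
tool_pos: [571.5, -2.4, 303.9]
tcp_rot: [180.0, 0.0, 100.2]
ft_force: [-3.6, -0.1, 5.5]
finger_gap: 36.5
t [ 0.003  0.004 -0.007] a [0.001 0.    0.004] grasp now [571.6  -2.4 148.9] rpy [1.7995e+02 2.0000e-02 1.0017e+02] gap 36.5 F [-3.6 -0.1  5.5] T 6.55
```

View pics/c6.png

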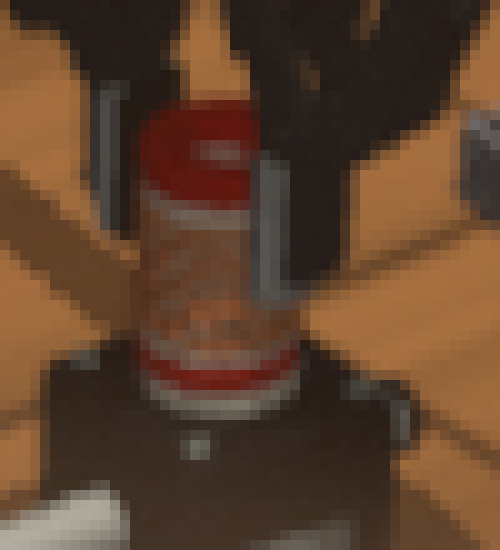

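The coil sits on the white seat with a contact force of 5.5 N. I'll push a little harder to confirm, then release.

```bash

python3 -m jog '[{"tx":0,"ty":0,"tz":0.01,"ax":0,"ay":0,"az":0,"hand":0.3},{"tx":0,"ty":0,"tz":0.02,"ax":0,"ay":0,"az":0,"hand":0.3},{"tx":0,"ty":0,"tz":0.02,"ax":0,"ay":0,"az":0,"hand":0.3}]'

```

```text
time: 6.85
tool_pos: [571.6, -2.4, 303.8]
tcp_rot: [179.9, 0.0, 100.2]
ft_force: [-14.9, 0.1, 26.6]
finger_gap: 36.1
```

```bash

python3 -m jog '[{"tx":0,"ty":0,"tz":-0.025,"ax":0,"ay":0,"az":0,"hand":0.3},{"tx":0,"ty":0,"tz":-0.025,"ax":0,"ay":0,"az":0,"hand":0.75},{"tx":0,"ty":0,"tz":-0.025,"ax":0,"ay":0,"az":0,"hand":0.75},{"tx":0,"ty":0,"tz":-0.025,"ax":0,"ay":0,"az":0,"hand":0.75},{"tx":0,"ty":0,"tz":-0.025,"ax":0,"ay":0,"az":0,"hand":0.75}]'
python3 -m jog '[{"tx":0,"ty":0,"tz":-0.15,"ax":0,"ay":0,"az":0,"hand":0.75},{"tx":0,"ty":0,"tz":-0.35,"ax":0,"ay":0,"az":0,"hand":0.75},{"tx":0,"ty":0,"tz":-0.6,"ax":0,"ay":0,"az":0,"hand":0.75},{"tx":0,"ty":0,"tz":-0.8,"ax":0,"ay":0,"az":0,"hand":0.75},{"tx":0,"ty":0,"tz":-0.8,"ax":0,"ay":0,"az":0,"hand":0.75}]'
python3 -c "
from h import *
from bench import *
goal([559,-147.5,200],86)
s=snapshot('scene');cv2.imwrite('pics/s7.png',s['pixels'][:,:,::-1])
a=s['pixels'][190:270,290:390,::-1];cv2.imwrite('pics/c7.png',cv2.resize(a,(700,560),interpolation=2))
"
```

```text
time: 7.27
tool_pos: [571.2, -2.4, 303.0]
tcp_rot: [-180.0, -0.0, 100.2]
ft_force: [-0.6, -0.0, 0.5]
finger_gap: 64.1
time: 7.68
tool_pos: [572.7, -2.4, 431.5]
tcp_rot: [179.4, 0.2, 100.2]
ft_force: [1.4, -0.9, 2.2]
finger_gap: 64.3
t [-0.934 -0.266  0.51 ] a [0.014 0.002 0.315] grasp now [574.4  -2.6 276.5] rpy [1.7939e+02 1.7000e-01 1.0017e+02] gap 64.3 F [ 1.4 -0.9  2.2] T 7.68
```

View pics/c7.png

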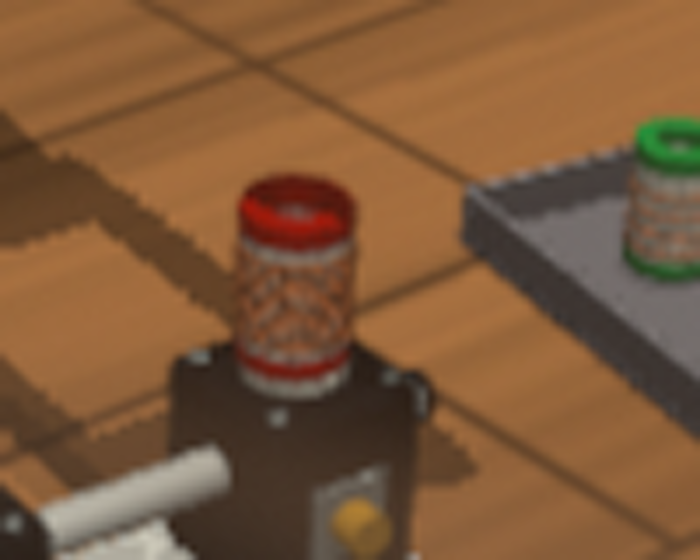

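Coil is fully down on the seat, with the white seat ring just below its red end. Now on to the head; first a wrist view of the pointer, scale and clips.

```bash
python3 -c "
from h import *
goal([570,-215,190],86)"
python3 -m jog '[{"tx":-0.24,"ty":-0.04,"tz":0,"ax":0,"ay":0,"az":0.1,"hand":0.75},{"tx":-0.48,"ty":-0.08,"tz":0,"ax":0,"ay":0,"az":0.2,"hand":0.75},{"tx":-0.72,"ty":-0.12,"tz":0,"ax":0,"ay":0,"az":0.3,"hand":0.75},{"tx":-0.96,"ty":-0.18,"tz":0,"ax":0,"ay":0,"az":0.32,"hand":0.75},{"tx":-1,"ty":-0.2,"tz":0,"ax":0,"ay":0,"az":0.32,"hand":0.75}]'
python3 -c "
from h import *
goal([570,-215,190],86)"
```

```text
t [-1.391 -0.27   0.555] a [0.01  0.001 0.315] grasp now [573.5  -2.5 273.2] rpy [1.7957e+02 1.2000e-01 1.0016e+02] gap 64.2 F [ 0.4  0.1 -1.1] T 7.73
time: 8.15
tool_pos: [567.4, -160.1, 421.3]
tcp_rot: [-179.8, 0.1, 85.5]
ft_force: [-0.3, -0.4, -0.0]
finger_gap: 64.0
t [-0.363  0.047  0.509] a [-0.004  0.002 -0.012] grasp now [ 567.  -160.3  266.3] rpy [-1.7984e+02  9.0000e-02  8.5480e+01] gap 64.0 F [-0.3 -0.4 -0. ] T 8.15
```

```bash
python3 -m jog '[{"tx":-0.24,"ty":0.04,"tz":0.1,"ax":0,"ay":0,"az":0,"hand":0.75},{"tx":-0.36,"ty":0.04,"tz":0.3,"ax":0,"ay":0,"az":0,"hand":0.75},{"tx":-0.36,"ty":0.04,"tz":0.5,"ax":0,"ay":0,"az":0,"hand":0.75},{"tx":-0.36,"ty":0.04,"tz":0.5,"ax":0,"ay":0,"az":0,"hand":0.75},{"tx":-0.36,"ty":0.04,"tz":0.5,"ax":0,"ay":0,"az":0,"hand":0.75}]'
python3 -c "
from h import *
from bench import *
goal([570,-215,190],86)
s=snapshot('wrist');np.savez('w8.npz',**s);cv2.imwrite('pics/w8.png',s['pixels'][:,:,::-1])
goal([570,-215,190],86)"
```

```text
time: 8.57
tool_pos: [569.2, -209.0, 345.2]
tcp_rot: [-179.6, -0.2, 85.8]
ft_force: [0.6, 0.7, 0.7]
finger_gap: 64.3
t [-0.04   0.008  0.001] a [-0.008 -0.004 -0.006] grasp now [ 568.2 -208.5  190.2] rpy [-1.7962e+02 -1.6000e-01  8.5750e+01] gap 64.3 F [0.6 0.7 0.7] T 8.57
t [-0.04   0.002  0.02 ] a [-0.003 -0.001 -0.005] grasp now [ 569.8 -208.8  193. ] rpy [-1.7987e+02 -6.0000e-02  8.5790e+01] gap 64.0 F [0.8 1.1 0.6] T 8.62
```

View pics/w8.png

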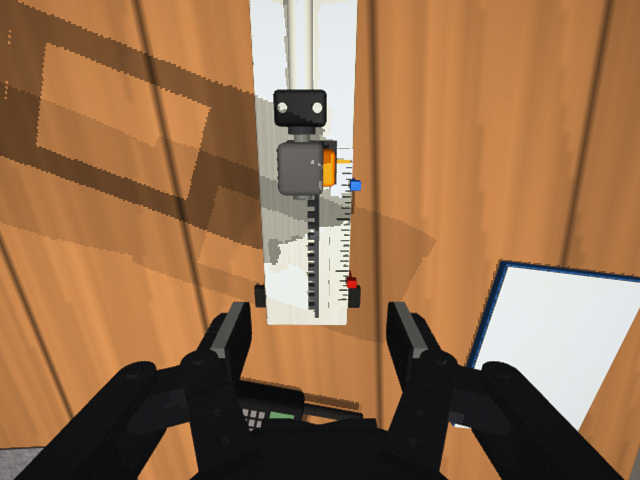

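```bash
python3 -c "
from h import *
s=dict(np.load('w8.npz'));P=cloud(s);hsv=cv2.cvtColor(s['pixels'],cv2.COLOR_RGB2HSV);H=hsv[...,0].astype(int);S=hsv[...,1];V=hsv[...,2]
v,u=np.mgrid[0:480,0:640]
reg=(u>240)&(u<370)&(v<330)&(s['z_map']>0)
for nm,m in dict(red=((H<6)|(H>174))&(S>150)&(V>90),blue=(H>100)&(H<125)&(S>150),org=(H>8)&(H<24)&(S>190)&(V>170)&(u>318)&(v>130)&(v<200)).items():
  m=m&reg
  k,l,st,c=cv2.connectedComponentsWithStats(m.astype(np.uint8))
  for i in range(1,k):
    if st[i,4]<6: continue
    q=P[l==i];print(nm,st[i].tolist(),c[i].round(1),q.mean(0).round(1),q.min(0).round(1),q.max(0).round(1))
# head top
m=reg&(P[...,2]>92)&(P[...,2]<100)&(v>130)&(v<205); q=P[m].astype(np.float32);print('head',q.mean(0),cv2.minAreaRect(q[:,:2]))
m=reg&(P[...,2]>24)&(P[...,2]<38); q=P[m].astype(np.float32);print('rail',q.mean(0),cv2.minAreaRect(q[:,:2]))
m=(v>60)&(P[...,2]>84)&(P[...,2]<91)&(u>265)&(u<335)&(v<130); q=P[m].astype(np.float32);print('clamp',q.mean(0),cv2.minAreaRect(q[:,:2]))
# tube axis: points z>76 above clamp
for r in (10,30,50,70):
  mm=(u[r]>270)&(u[r]<330)&(P[r,:,2]>70); print('tube',P[r][mm].mean(0).round(1),mm.sum(),P[r][mm][:,0].min(),P[r][mm][:,0].max())
a=s['pixels'][120:310,255:375,::-1];cv2.imwrite('pics/c8.png',cv2.resize(a,None,fx=3.1,fy=3.1,interpolation=2))
print('rows', [atz(s,uu,vv,37).round(1).tolist() for uu,vv in ((345,160),(351.5,283),(355,185.5))])
"
```

```text
red [347, 280, 10, 8, 77] [351.6 283.5] [ 592.8 -262.4   35.4] [ 588.5 -281.2    5.5] [ 599.2 -258.4   37.1]
blue [350, 179, 11, 12, 104] [354.8 184.9] [ 599.3 -171.8   35.3] [ 595.2 -176.    24.9] [ 603.8 -168.1   37.3]
org [323, 152, 12, 34, 384] [328.5 168.6] [ 577.6 -151.1   87.4] [ 573.1 -162.2   85. ] [ 581.8 -140.2   89.5]
org [337, 160, 14, 3, 33] [342.4 161.2] [ 590.3 -152.2   30.4] [ 585.8 -153.2   29.1] [ 596.5 -150.9   32.3]Traceback (most recent call last):
  File "<string>", line 13, in <module>
    m=reg&(P[...,2]>92)&(P[...,2]<100)&(v>130)&(v<205); q=P[m].astype(np.float32);print('head',q.mean(0),cv2.minAreaRect(q[:,:2]))
                                                                                                         ~~~~~~~~~~~~~~~^^^^^^^^^
cv2.error: OpenCV(4.12.0) /io/opencv/modules/imgproc/src/convhull.cpp:143: error: (-215:Assertion failed) total >= 0 && (depth == CV_32F || depth == CV_32S) in function 'convexHull'
```

```bash
python3 -c "
from h import *
s=dict(np.load('w8.npz'));P=cloud(s)
v,u=np.mgrid[0:480,0:640]
reg=(u>240)&(u<370)&(v<330)&(s['z_map']>0)
def rect(n,m):
  q=np.ascontiguousarray(P[m][:,:2]).astype(np.float32);print(n,len(q),P[m].mean(0).round(1) if len(q) else '',cv2.minAreaRect(q.reshape(-1,1,2)) if len(q)>3 else '')
rect('head',reg&(P[...,2]>88)&(P[...,2]<100)&(v>130)&(v<205)&(u<323))
rect('clamp',reg&(P[...,2]>82)&(P[...,2]<93)&(v>60)&(v<132))
# right rail edge fit from white rows: use z>24 edge
for side in (1,-1):
  pts=[]
  for r in range(205,320):
    mm=reg[r]&(P[r,:,2]>22)&(P[r,:,2]<31); c=u[r][mm]
    if len(c)>20: pts.append(P[r,(c.max() if side>0 else c.min())][:2])
  pts=np.array(pts); f=np.polyfit(pts[:,1],pts[:,0],1); res=pts[:,0]-np.polyval(f,pts[:,1]);k=abs(res)<2;f=np.polyfit(pts[k,1],pts[k,0],1);print('edge',f,np.degrees(np.arctan(f[0])),k.sum())
rk=reg&(P[...,2]>32.5)&(P[...,2]<39)&(u>300)&(u<325)&(v>205); 
f=np.polyfit(P[rk][:,1],P[rk][:,0],1);print('rack',f,np.degrees(np.arctan(f[0])))
a=s['pixels'][120:310,255:375,::-1];cv2.imwrite('pics/c8.png',cv2.resize(a,None,fx=3.1,fy=3.1,interpolation=2))
print('rows', [atz(s,uu,vv,37).round(1).tolist() for uu,vv in ((351.5,283),(355,185.5))],atz(s,345,161,30.5))
"
```

```text
head 2324 [ 559.  -149.    94.3] ((558.476318359375, -150.056884765625), (34.0079231262207, 29.59379005432129), 85.7237319946289)
clamp 1933 [ 561.9 -111.9   86.5] ((561.6253662109375, -111.86137390136719), (22.125558853149414, 33.90555191040039), 85.68702697753906)
edge [8.07085359e-02 6.10745058e+02] 4.614256932421467 110
edge [7.64611734e-02 5.30809986e+02] 4.37239498006065 115
rack [7.60895193e-02 5.77980999e+02] 4.351223942414105
rows [[592.7, -261.0, 37.0], [599.3, -172.0, 37.0]] [ 592.40657885 -152.22448913   30.5       ]
```

View pics/c8.png

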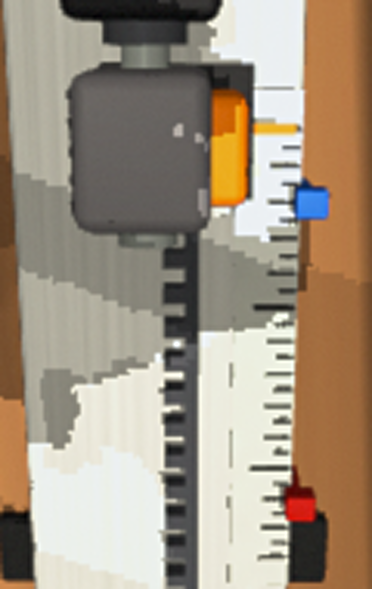

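```bash
cat > ticks.py <<'E'
from h import *
from scipy.signal import find_peaks
import sys
s=dict(np.load(sys.argv[1]));g=cv2.cvtColor(s['pixels'],cv2.COLOR_RGB2GRAY).astype(np.float32)
a=np.array([.0767,.997,0]);xa=np.array([.997,-.0767,0])
xs=float(sys.argv[2]) if len(sys.argv)>2 else 594.5  # world x at y=-152
ys=np.arange(-275,-140,.25);base=np.array([xs,-152,28.3])
for off in (-2,-3.5,-5,-7):
    pr=[]
    for y in ys:
        X=base+a*(y+152)+xa*off; p=proj(s,X); pr.append(cv2.getRectSubPix(g,(1,1),(float(p[0]),float(p[1])))[0,0])
    pr=np.array(pr);bg=cv2.GaussianBlur(pr.reshape(1,-1),(0,0),12)[0]
    pk,_=find_peaks(bg-pr,prominence=18,distance=8)
    print(off,[round(float(y),1) for y in ys[pk]*1.0])
E
python3 ticks.py w8.npz; python3 -c "
from h import *
s=dict(np.load('w8.npz'));print([proj(s,[x,y,28.3]).round() for x,y in ((594,-152),(586,-262))])
a=s['pixels'][150:220,310:370,::-1];b=s['pixels'][245:315,310:370,::-1];cv2.imwrite('pics/c9.png',np.hstack([cv2.resize(x,(400,467),interpolation=0) for x in(a,b)]))"
```

```text
-2 [-272.5, -267.2, -262.0, -252.5, -242.5, -237.5, -232.8, -227.0, -222.2, -212.8, -207.2, -202.5, -192.8, -182.2, -172.5, -167.5, -162.5, -152.5, -142.0]
-3.5 [-272.5, -262.0, -252.8, -242.5, -232.8, -222.2, -212.8, -202.5, -192.5, -182.2, -172.5, -162.5, -152.5, -142.0]
-5 [-272.2, -252.8, -222.2, -208.0, -202.5, -192.5, -184.8, -179.5, -172.5, -151.0, -142.2]
-7 [-252.8, -228.0, -207.2, -202.5, -190.8, -183.8, -164.0, -151.0, -142.2]
[array([347., 160.]), array([344., 280.])]
```

View pics/c9.png

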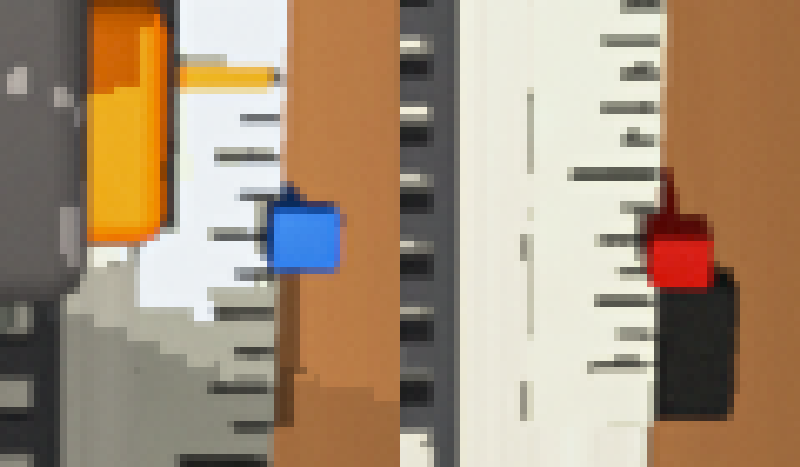

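```bash
python3 -c "
from h import *
s=dict(np.load('w8.npz'))
for X in ([592.7,-261,37],[592.7,-261,28],[599.3,-172,37],[599.3,-172,28]): print(X,proj(s,X).round(2))
print('cam',(-s['R'].T@s['t']).round(1))
a=np.array([.0767,.997,0])
for n,uv in (('red',[(352,279),(352,280.2),(352,287.7)]),('blue',[(355.5,180.7),(355.5,190.3)])):
  for p in uv:
    X=atz(s,*p,37);print(n,p,X.round(1),(X@a).round(2))
for c in (337,341,345,350): 
  X=atz(s,c,161,30.5);print('ptr',X.round(1),(X@a).round(2))
  col=s['pixels'][155:168,c];print(col.tolist())
print('tick0',np.array([594.5,-152.5,0])@a, 'red col'); print(s['pixels'][274:292,352].tolist()); print(s['z_map'][274:292,352].round(1).tolist())
P=cloud(s);print(P[274:292,352].round(1).tolist())
"

```

```text
[592.7, -261, 37] [351.5  282.99]
[592.7, -261, 28] [350.67 278.81]
[599.3, -172, 37] [354.98 185.48]
[599.3, -172, 28] [353.97 183.79]
cam [ 574.3 -125.9  313.4]
red (352, 279) [ 593.3 -257.    37. ] -210.74
red (352, 280.2) [ 593.3 -258.2   37. ] -211.94
red (352, 287.7) [ 593.  -265.8   37. ] -219.55
blue (355.5, 180.7) [ 599.9 -168.1   37. ] -121.58
blue (355.5, 190.3) [ 599.6 -176.    37. ] -129.53
ptr [ 585.8 -151.7   30.5] -106.35
[[239, 245, 250], [241, 246, 250], [237, 244, 235], [153, 156, 140], [171, 141, 103], [240, 153, 43], [242, 155, 26], [241, 159, 47], [240, 208, 148], [238, 243, 234], [239, 245, 236], [238, 244, 233], [238, 244, 233]]
ptr [ 589.1 -152.    30.5] -106.34
[[236, 240, 244], [236, 241, 244], [235, 240, 245], [186, 187, 174], [199, 179, 132], [236, 182, 54], [238, 181, 33], [236, 183, 56], [236, 220, 168], [235, 240, 246], [235, 240, 245], [236, 240, 243], [236, 240, 243]]
ptr [ 592.4 -152.2   30.5] -106.33
[[235, 239, 243], [236, 240, 243], [236, 240, 244], [235, 241, 247], [236, 232, 219], [237, 187, 81], [236, 178, 30], [237, 183, 57], [236, 221, 169],
[... 652 characters left out ...]
9296875, 312.20001220703125, 309.29998779296875, 307.70001220703125, 304.6000061035156, 305.70001220703125, 304.8999938964844, 307.79998779296875, 305.8999938964844, 306.70001220703125, 305.3999938964844, 305.79998779296875, 340.6000061035156, 341.79998779296875, 340.5, 340.8999938964844]
[[596.3, -270.0, -2.3], [596.2, -271.0, -2.1], [596.1, -271.6, -1.0], [594.0, -259.1, 28.2], [593.8, -258.8, 31.1], [593.6, -259.0, 32.9], [593.3, -258.5, 36.1], [593.4, -259.8, 35.3], [593.2, -260.3, 36.4], [593.4, -262.5, 34.0], [593.2, -262.5, 36.1], [593.2, -263.8, 35.6], [593.0, -264.0, 37.1], [593.0, -265.1, 37.1], [595.0, -281.9, 5.9], [595.0, -283.4, 5.1], [594.9, -283.8, 6.7], [594.9, -285.0, 6.6]]
```

Wrist view: the pointer at (345,161) lies over tick 0, the red clip's top face spans rows 280–288 at (352,284), and the blue clip is at (355,185). The tick spacing confirms the scale to 0.4 %. The draw needed is about 109.5 mm (top camera 110.2). The antenna's yaw is −4.4°. Now over the head and down.

```bash
python3 -c "
from h import *
goal([560.5,-149.8,120],85.6)"
python3 -m jog '[{"tx":0.2,"ty":-0.05,"tz":0,"ax":0,"ay":0,"az":0,"hand":0.75},{"tx":0.384,"ty":-0.09,"tz":0.0,"ax":0,"ay":0,"az":0,"hand":0.75},{"tx":0.384,"ty":-0.09,"tz":0.1,"ax":0,"ay":0,"az":0,"hand":0.75},{"tx":0.384,"ty":-0.09,"tz":0.2,"ax":0,"ay":0,"az":0,"hand":0.75},{"tx":0.384,"ty":-0.09,"tz":0.2,"ax":0,"ay":0,"az":0,"hand":0.75}]'
python3 -c "
from h import *
from bench import *
s=snapshot('scene');a=s['pixels'][200:340,190:350,::-1];cv2.imwrite('pics/c10.png',cv2.resize(a,None,fx=4,fy=4,interpolation=2))
goal([560.5,-149.8,75],85.6)"
```

```text
t [ 0.388 -0.092  0.487] a [-0.003 -0.001  0.004] grasp now [ 569.8 -208.8  193. ] rpy [-1.7987e+02 -6.0000e-02  8.5790e+01] gap 64.0 F [0.8 1.1 0.6] T 8.62
time: 9.03
tool_pos: [561.1, -149.5, 318.5]
tcp_rot: [-180.0, -0.0, 85.9]
ft_force: [0.7, 0.5, -0.1]
finger_gap: 64.4
t [ 0.001 -0.005  0.597] a [ 0.    -0.     0.006] grasp now [ 561.3 -150.   164.5] rpy [179.99  -0.    85.86] gap 63.7 F [-0.5  0.4 -0.2] T 9.08
```

View pics/c10.png

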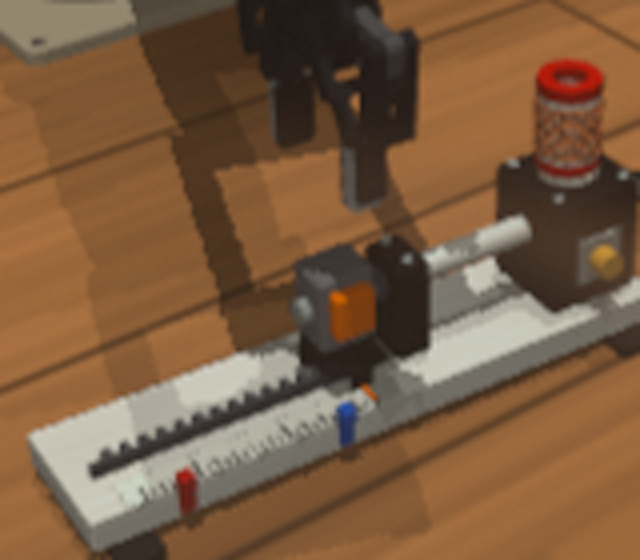

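The fingers straddle the head at the right place. Descend.

```bash

python3 -m jog '[{"tx":0,"ty":-0.004,"tz":0.15,"ax":0,"ay":0,"az":0,"hand":0.75},{"tx":0,"ty":-0.004,"tz":0.3,"ax":0,"ay":0,"az":0,"hand":0.75},{"tx":0,"ty":-0.004,"tz":0.45,"ax":0,"ay":0,"az":0.006,"hand":0.75},{"tx":0,"ty":-0.004,"tz":0.59,"ax":0,"ay":0,"az":0.006,"hand":0.75},{"tx":0,"ty":-0.004,"tz":0.59,"ax":0,"ay":0,"az":0.006,"hand":0.75}]'
python3 -m jog '[{"tx":0,"ty":0,"tz":0,"ax":0,"ay":0,"az":0,"hand":0.75},{"tx":0,"ty":0,"tz":0,"ax":0,"ay":0,"az":0,"hand":0.75}]'
python3 -c "
from h import *
from bench import *
s=snapshot('wrist');cv2.imwrite('pics/w11.png',s['pixels'][:,:,::-1])
goal([560.5,-149.8,75],85.6)"
```

```text
time: 9.5
tool_pos: [559.5, -150.6, 227.6]
tcp_rot: [-179.8, -0.1, 85.5]
ft_force: [-0.8, 0.3, -1.6]
finger_gap: 64.1
time: 9.67
tool_pos: [561.6, -151.5, 232.7]
tcp_rot: [179.8, 0.0, 85.5]
ft_force: [0.3, -0.2, 1.0]
finger_gap: 64.4
t [ 0.011 -0.009  0.02 ] a [ 0.005  0.001 -0.002] grasp now [ 562.3 -151.7   78. ] rpy [1.7978e+02 6.0000e-02 8.5500e+01] gap 64.0 F [-0.5  0.8  0.1] T 9.72
```

View pics/w11.png

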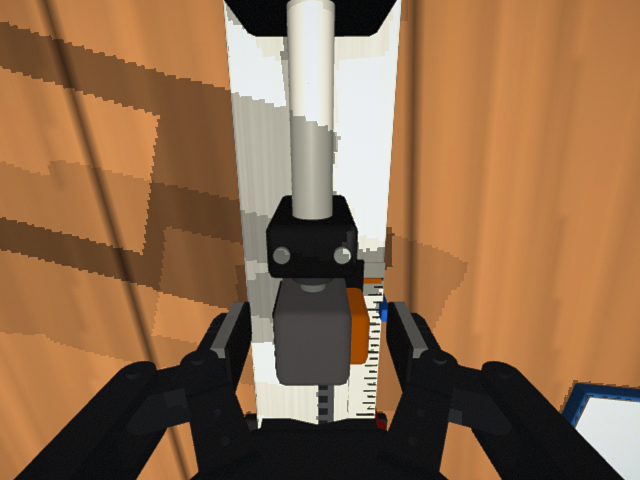

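The head sits centred between the pads (gray head col 313, orange button right). The pointer at (372,281) stays visible beside the finger, so I can check it against the clip later. Squeeze.

```bash

python3 -m jog '[{"tx":0.011,"ty":-0.005,"tz":0.015,"ax":0,"ay":0,"az":0,"hand":0.5},{"tx":0.011,"ty":-0.005,"tz":0.015,"ax":0,"ay":0,"az":0,"hand":0.3},{"tx":0.011,"ty":-0.005,"tz":0.015,"ax":0,"ay":0,"az":0,"hand":0.3},{"tx":0.011,"ty":-0.005,"tz":0.015,"ax":0,"ay":0,"az":0,"hand":0.3},{"tx":0.011,"ty":-0.005,"tz":0.015,"ax":0,"ay":0,"az":0,"hand":0.3}]' 40
python3 -m jog '[{"tx":0,"ty":0,"tz":0,"ax":0,"ay":0,"az":0,"hand":0.3},{"tx":0,"ty":0,"tz":0,"ax":0,"ay":0,"az":0,"hand":0.3},{"tx":0,"ty":0,"tz":0,"ax":0,"ay":0,"az":0,"hand":0.3}]'
python3 -c "
from h import *
from bench import *
s=snapshot('wrist');cv2.imwrite('pics/w12.png',s['pixels'][:,:,::-1]);np.savez('w12.npz',**s)
goal([560.5,-149.8,75],85.6)"
```

```text
time: 10.13
tool_pos: [560.1, -149.5, 230.0]
tcp_rot: [179.9, 0.0, 85.5]
ft_force: [-8.6, 1.7, 13.7]
finger_gap: 30.2
time: 10.38
tool_pos: [560.1, -149.5, 230.0]
tcp_rot: [179.9, 0.0, 85.5]
ft_force: [-9.1, 1.9, 13.2]
finger_gap: 30.1
t [-0.002  0.003 -0.   ] a [ 0.001  0.001 -0.002] grasp now [ 560.2 -149.6   75. ] rpy [1.7994e+02 2.0000e-02 8.5500e+01] gap 30.0 F [-8.5  2.3 12.6] T 10.43
```

View pics/w12.png

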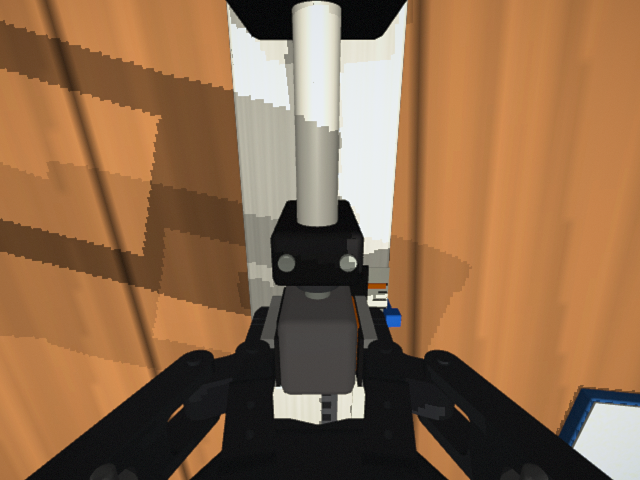

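```bash

python3 -m jog '[{"tx":0,"ty":-0.008,"tz":-0.012,"ax":0,"ay":0,"az":0,"hand":0.3},{"tx":-0.05,"ty":-0.008,"tz":-0.012,"ax":0,"ay":0,"az":0,"hand":0.3},{"tx":-0.13,"ty":-0.008,"tz":-0.012,"ax":0,"ay":0,"az":0,"hand":0.3},{"tx":-0.2,"ty":-0.008,"tz":-0.012,"ax":0,"ay":0,"az":0,"hand":0.3},{"tx":-0.2,"ty":-0.008,"tz":-0.012,"ax":0,"ay":0,"az":0,"hand":0.3}]'
python3 -c "
from h import *
from bench import *
s=snapshot('wrist');cv2.imwrite('pics/w13.png',s['pixels'][:,:,::-1]);np.savez('w13.npz',**s)
goal([560.5,-149.8,75],85.6)"
```

```text
time: 10.85
tool_pos: [557.0, -180.5, 230.4]
tcp_rot: [179.8, 0.0, 85.4]
ft_force: [6.3, 0.5, -1.8]
finger_gap: 29.2
t [0.201 0.007 0.003] a [ 0.004  0.    -0.004] grasp now [ 557.5 -179.9   75.4] rpy [1.7982e+02 2.0000e-02 8.5440e+01] gap 30.0 F [ 5.7  2.3 -1.6] T 10.9
```

View pics/w13.png

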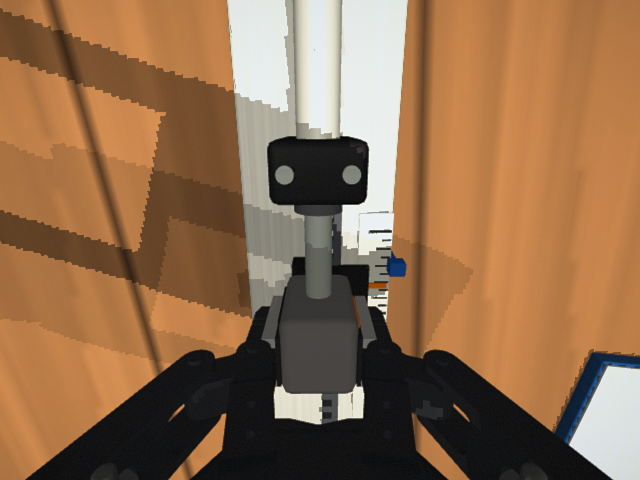

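The element is drawing out; pointer at (377,286), past the blue clip (398,267).

```bash

python3 -m jog '[{"tx":-0.09,"ty":0.002,"tz":0,"ax":0,"ay":0,"az":0,"hand":0.3},{"tx":-0.19,"ty":0.002,"tz":0,"ax":0,"ay":0,"az":0,"hand":0.3},{"tx":-0.29,"ty":0.002,"tz":0,"ax":0,"ay":0,"az":0,"hand":0.3},{"tx":-0.39,"ty":0.002,"tz":0,"ax":0,"ay":0,"az":0,"hand":0.3},{"tx":-0.48,"ty":0.002,"tz":0,"ax":0,"ay":0,"az":0,"hand":0.3}]'
python3 -m jog '[{"tx":-0.02,"ty":0,"tz":0,"ax":0,"ay":0,"az":0,"hand":0.3},{"tx":-0.02,"ty":0,"tz":0,"ax":0,"ay":0,"az":0,"hand":0.3},{"tx":-0.02,"ty":0,"tz":0,"ax":0,"ay":0,"az":0,"hand":0.3}]'
python3 -c "
from h import *
from bench import *
s=snapshot('wrist');cv2.imwrite('pics/w14.png',s['pixels'][:,:,::-1]);np.savez('w14.npz',**s)
a=s['pixels'][230:350,340:440,::-1];cv2.imwrite('pics/c14.png',cv2.resize(a,None,fx=5,fy=5,interpolation=0))
t=sense()['tool_pos'];print(t@np.array([.0767,.997,0])+106.1)
goal([560.5,-149.8,75],85.6)"
```

```text
time: 11.32
tool_pos: [551.7, -251.0, 230.4]
tcp_rot: [179.9, -0.0, 85.5]
ft_force: [5.1, 5.2, 1.1]
finger_gap: 29.4
time: 11.57
tool_pos: [551.5, -253.9, 230.4]
tcp_rot: [179.9, -0.0, 85.5]
ft_force: [3.8, 2.7, 0.6]
finger_gap: 29.7
-104.56518302419161
t [0.695 0.005 0.003] a [ 0.003 -0.    -0.003] grasp now [ 551.9 -253.7   75.4] rpy [ 1.7986e+02 -2.0000e-02  8.5480e+01] gap 30.0 F [5.1 2.8 0.4] T 11.62
```

View pics/c14.png

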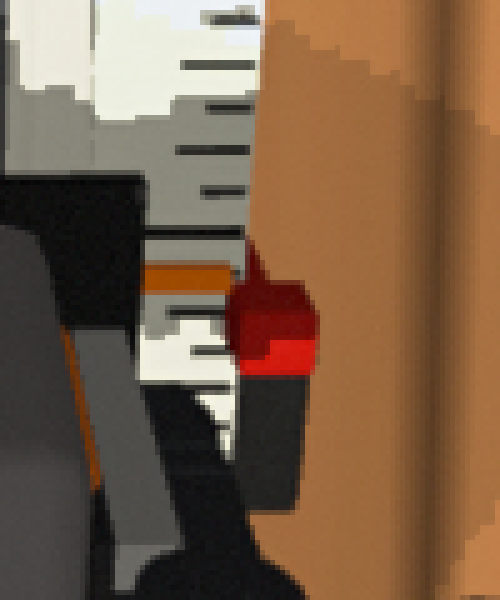

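```bash
python3 -c "
from h import *
s=dict(np.load('w14.npz'));a=np.array([.0767,.997,0]);P=cloud(s)
f=lambda u,v,z:(atz(s,u,v,z)@a).round(2)
for c in (392,396,400): print(c,s['pixels'][284:308,c].tolist()[::1][-8:], P[284:308,c].round(1)[::2].tolist())
print('-y top edge',[f(394,r,37) for r in (304,304.5,305)],[f(394,304.5,z) for z in (36,36.5)])
print('ptr',[f(377,r,30.5) for r in (282.5,285.3,288)])
print(s['pixels'][276:294,377].tolist())
print('ticks', [f(385,230+r/5-.5,28.3) for r in (66,108,151,192,233,312,351,388)])
print(P[283:289,372:384,2].round(1).mean(), P[283:289,372:384].reshape(-1,3).mean(0))
"
```

```text
392 [[111, 13, 5], [134, 18, 12], [204, 21, 8], [210, 23, 11], [194, 23, 16], [75, 37, 35], [34, 36, 36], [37, 36, 34]] [[593.2, -258.8, 25.5], [592.6, -258.7, 28.1], [592.2, -259.0, 30.0], [591.9, -259.3, 31.7], [591.1, -258.5, 35.5], [591.1, -259.8, 35.5], [590.8, -260.3, 36.7], [591.0, -262.3, 35.5], [591.1, -263.6, 35.2], [590.9, -264.4, 36.1], [590.8, -265.5, 36.4], [597.0, -284.4, 6.5]]
396 [[210, 27, 16], [208, 23, 10], [208, 24, 12], [208, 24, 12], [187, 22, 14], [71, 38, 36], [33, 37, 35], [36, 37, 34]] [[601.4, -272.7, -1.5], [594.9, -258.9, 28.2], [594.5, -259.2, 29.9], [593.9, -259.1, 32.5], [593.4, -259.0, 34.9], [593.2, -259.9, 35.6], [593.2, -261.1, 35.7], [593.3, -262.5, 35.4], [593.4, -264.0, 34.9], [593.0, -264.3, 36.5], [593.3, -266.4, 35.1], [599.8, -285.0, 5.8]]
400 [[210, 22, 9], [208, 25, 15], [208, 24, 7], [209, 22, 10], [186, 21, 13], [67, 32, 32], [29, 33, 31], [36, 35, 33]] [[604.1, -273.0, -1.6], [603.9, -274.0, -0.8], [596.6, -259.1, 30.5], [596.2, -259.4, 32.2], [595.4, -258.7, 35.8], [595.2, -259.7, 36.3], [595.3, -261.1, 35.9], [595.3, -262.3, 35.9], [595.3, -263.5, 36.1], [595.4, -265.0, 35.7], [595.2, -265.6, 36.7], [602.3, -284.9, 6.3]]
-y top edge [np.float64(-219.01), np.float64(-219.32), np.float64(-219.63)] [np.float64(-219.89), np.float64(-219.6)]
ptr [np.float64(-209.09), np.float64(-210.82), np.float64(-212.5)]
[[15, 14, 14], [44, 44, 38], [140, 139, 125], [142, 141, 127], [141, 141, 127], [138, 137, 124], [128, 99, 73], [128, 63, 17], [156, 73, 0], [158, 74, 0], [158, 73, 0], [159, 75, 5], [153, 94, 51], [140, 138, 124], [138, 138, 125], [81, 81, 75], [25, 26, 23], [104, 104, 93]]
ticks [np.float64(-186.36), np.float64(-191.22), np.float64(-196.28), np.float64(-201.2), np.float64(-206.2), np.float64(-216.1), np.float64(-221.11), np.float64(-225.95)]
32.708333333333336 [ 583.70256531 -255.39515938   32.70185015]
```

Pointer now reads ≈105 (just past the 100 tick). The clip's middle is at ≈109.8 on the same scale, so about 4.9 mm more.

```bash

python3 -m jog '[{"tx":-0.015,"ty":-0.003,"tz":0,"ax":0,"ay":0,"az":0,"hand":0.3},{"tx":-0.033,"ty":-0.003,"tz":0,"ax":0,"ay":0,"az":0,"hand":0.3},{"tx":-0.033,"ty":-0.003,"tz":0,"ax":0,"ay":0,"az":0,"hand":0.3},{"tx":-0.033,"ty":-0.003,"tz":0,"ax":0,"ay":0,"az":0,"hand":0.3},{"tx":-0.033,"ty":-0.003,"tz":0,"ax":0,"ay":0,"az":0,"hand":0.3}]'
cat > chk.py <<'E'
from h import *
from bench import *
import sys
k=sys.argv[1]
s=snapshot('wrist');np.savez(f'w{k}.npz',**s)
a=s['pixels'][230:350,340:440,::-1];cv2.imwrite(f'pics/c{k}.png',cv2.resize(a,None,fx=5,fy=5,interpolation=0))
av=np.array([.0767,.997,0]);t=sense()['tool_pos'];print('tool',t@av+106.1)
px=s['pixels'].astype(int)
f=lambda u,v,z:(atz(s,u,v,z)@av).round(2)
for c in (374,377,380):
    w=np.clip((px[275:296,c,0]-px[275:296,c,2])-40,0,None).astype(float); r=(w*np.arange(275,296)).sum()/w.sum(); print('ptr row',r.round(2),f(c,r,30.5))
for c in (392,396,400):
    red=px[280:312,c,0]-px[280:312,c,1]; e=np.where(red>90)[0].max()+280+.5; print('clip -y edge',e,f(c,e,36.7),'centre',f(c,e,36.7)+4)
goal([560.5,-149.8,75],85.6)
E
python3 chk.py 15
```

```text
time: 12.03
tool_pos: [551.0, -258.3, 230.4]
tcp_rot: [179.8, -0.0, 85.5]
ft_force: [7.3, 2.7, -1.8]
finger_gap: 29.4
tool -109.20003378795832
ptr row 285.37 -215.33
ptr row 285.37 -215.33
ptr row 285.39 -215.35
clip -y edge 296.5 -219.01 centre -215.01
clip -y edge 296.5 -219.02 centre -215.02
clip -y edge 296.5 -219.02 centre -215.02
t [0.726 0.007 0.003] a [ 0.004 -0.    -0.002] grasp now [ 551.5 -258.3   75.4] rpy [ 1.7981e+02 -1.0000e-02  8.5510e+01] gap 29.7 F [ 7.   3.5 -1.5] T 12.08
```

View pics/c15.png

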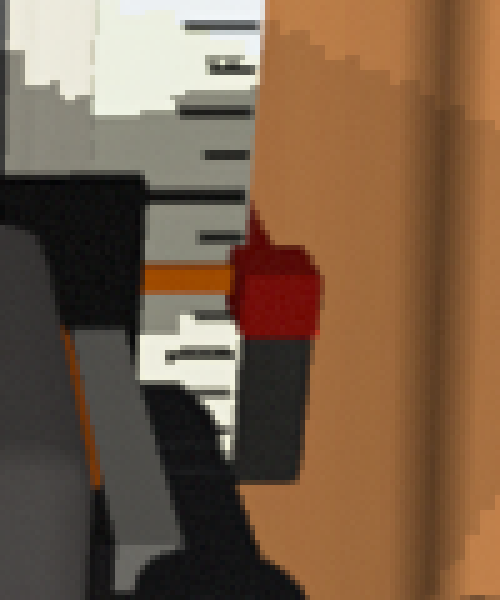

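Pointer row 285.4 lies at clip centre height: pointer −215.3 vs clip −215.0…−215.7 along the rail. Now a settling check and a look at the whole scene.

```bash

python3 -m jog '[{"tx":0,"ty":0,"tz":0,"ax":0,"ay":0,"az":0,"hand":0.3},{"tx":0,"ty":0,"tz":0,"ax":0,"ay":0,"az":0,"hand":0.3},{"tx":0,"ty":0,"tz":0,"ax":0,"ay":0,"az":0,"hand":0.3},{"tx":0,"ty":0,"tz":0,"ax":0,"ay":0,"az":0,"hand":0.3},{"tx":0,"ty":0,"tz":0,"ax":0,"ay":0,"az":0,"hand":0.3}]'
python3 chk.py 16
python3 -c "
from h import *
from bench import *
s=snapshot('scene');np.savez('scene9.npz',**s);cv2.imwrite('pics/s9.png',s['pixels'][:,:,::-1])
a=s['pixels'][180:350,180:400,::-1];cv2.imwrite('pics/c17.png',cv2.resize(a,None,fx=3.5,fy=3.5,interpolation=2))
"
```

```text
time: 12.5
tool_pos: [551.0, -258.3, 230.4]
tcp_rot: [179.8, -0.0, 85.5]
ft_force: [6.1, 2.8, -1.7]
finger_gap: 29.5
tool -109.18231219048707
ptr row 285.39 -215.29
ptr row 285.38 -215.29
ptr row 285.39 -215.3
clip -y edge 296.5 -218.97 centre -214.97
clip -y edge 296.5 -218.97 centre -214.97
clip -y edge 296.5 -218.98 centre -214.98
t [0.726 0.006 0.003] a [ 0.004 -0.    -0.002] grasp now [ 551.5 -258.3   75.4] rpy [ 1.7981e+02 -1.0000e-02  8.5510e+01] gap 29.7 F [ 7.6  2.8 -1.3] T 12.55
```

View pics/c17.png

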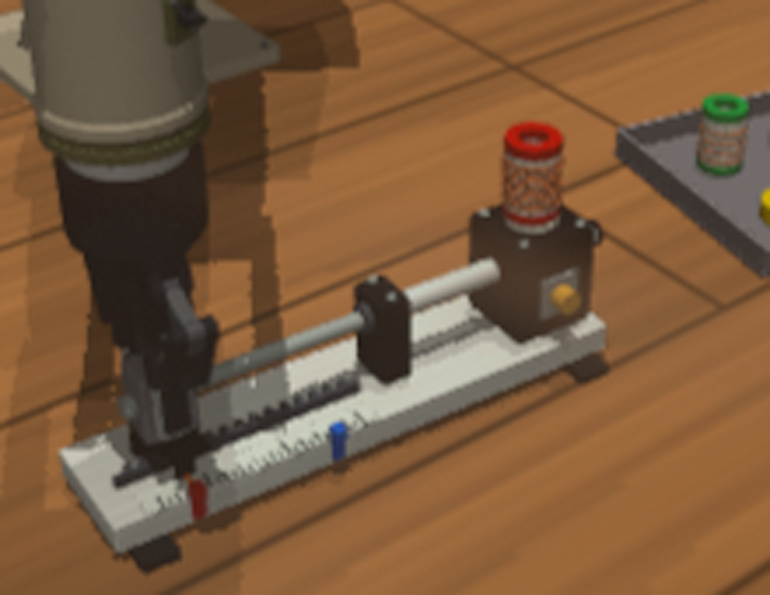

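View pics/s9.png

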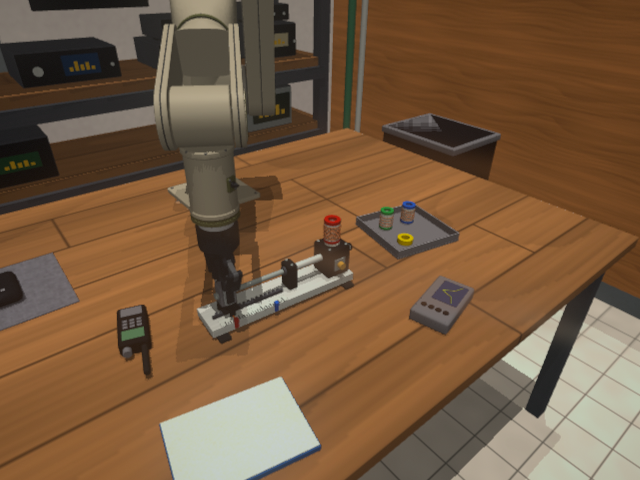

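The coil is seated at (333,230) and the blue and green coils and the core are in the tray. The radio at (133,325) is untouched, and the red clip at (236,321) is where it was. The hold is steady, so I'm handing in.

```bash
python3 -c "
from bench import *
print(hand_in())"
```

```text
the job is handed in; nothing more can be done
None
```

The antenna is set up for the red band, and I handed the job in at about 12.6 s with the element still held at the red clip.

- **Coil:** I lifted the red coil out of the tray and pushed it down onto the stud. It stopped on the white seat, and I pressed with about 27 N to confirm. The picture after release shows it sitting flush, and it was still seated in the last picture.
- **Element:** I squeezed the lock button with a 40 N grip and drew the element out about 109 mm. It is still held there. The gripper reads about 29.5 mm, below the 32 mm the head should measure with the button in. The pawl had released and the position did not drift, so I take the button as fully in.
- **Reading:** In the last wrist picture the pointer is about 0.3 mm from the middle of the clip. My clip estimates disagree by up to about 1 mm: the close-up wrist views put it at a reading of about 109–110 mm, and the top camera at 110.2 mm.
- **Left alone:** The red clip, the blue and green coils, the core and the handheld radio look unmoved in the last scene picture. No force or speed limit was reported, and the largest wrist force I saw was about 30 N.

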